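# Clear the cementing plate and set out four heels

### The arm

A 7-joint arm with a two-finger parallel gripper is mounted at the origin on the work surface. World frame = base frame: x ahead of the robot, y to its left, z up, the work surface at z = 0. Lengths are in mm, angles in rad, forces in N, time in s.
With the tool pointing down it reaches from about 400 to 875 mm from the base axis. Payload 4.4 kg.
Tool frame: the origin (TCP) lies midway between the tips of the shut fingers; the grasp point (between the pads) lies 19 mm behind it; z points along the fingers, y is the direction in which the jaws open and shut (so a half turn about z gives the same grasp; the last joint's range is limited). The gripper opens to 85 mm and grips with 20 to 120 N. Pads are 22 mm wide; open, the fingers measure 114 mm over their backs; the gripper's body (76 mm by 85 mm) begins 54 mm behind the grasp point. The pads swing forward as they close: fully open they stand 13 mm farther back than shut.
Start: joints at [1.167, 0.628, 0.038, 1.517, -0.027, 0.996, -0.02], TCP at [215.446, -613.271, 231.313] pointing down, gripper open.
Joint ranges: [-3.06, 3.06], [-0.37, 2.12], [-1.25, 1.32], [0.18, 2.47], [-1.1, 4.24], [0.23, 1.98], [-2.94, 2.94]. Speed limits (rad/s): [2.57, 2.57, 3.14, 3.14, 3.14, 3.14, 3.14].

### API

Orientations are given as [roll, pitch, yaw] about the fixed x, y, z axes, in that order (R = Rz(yaw) Ry(pitch) Rx(roll)).
In Python, from cell import ctrl, vision gives the robot as it stands.
- The arm moves only by the tool play_rows, never from a script. Its arguments are lists of equal length, an entry for each row: "slide": the shift along the tool's x, y, z in mm, a list of three; "turn": the turn about the tool's z in rad; "fingers": the opening, from 0 (shut) to 1 (fully open). A call has 1 to 5 rows; each row is the pose to reach, as a shift and turn from the pose measured when the call began, along the tool's axes at that moment; what a row does not reach only later rows make up. A row lasts 1/8 s, in which the tool goes at most 62.5 mm and 10.7 degrees, less where a joint would pass 70% of its speed; a pose out of reach is approached as far as the arm can. A call with a gripper value outside its range is refused whole. The fingers move at their own pace and stop on an object; the grip force is fixed at half the most. Time passes only in rows, so rows that repeat a pose let the fingers close. It gives the time, the measured TCP pose, the force and the opening at its end, in the units of the state.
- ctrl.read_state(): the state, without advancing time (a new reading comes with each control period).
- vision.get_image(name): name is "side" or "top" or "wrist"; returns (picture, depth): 420x560x3 uint8, blue, green, red; 420x560 float32, mm along the optical axis (not along the pixel's ray), 0 where there is no reading.
- vision.camera_params(name): a dict with "fx", "fy", "cx", "cy" (pixels), "position" and "rotation" of the camera in the world. Camera axes: x right, y up, looking along -z (the intrinsics and any distortion apply to the point x, -y, -z); pixel columns grow to the right and rows downward; lengths in mm; the calibration is good to about 2 mm. A picture is of the moment at which its call begins: read the wrist's pose just before it. camera_params takes no time and is no camera call; for the wrist camera it gives the pose at the moment of the call.
- ctrl.finish_job(): hands the job in, once; it reports no verdict.
The state is a dict: "clock": time; "qpos": joint angles; "qd": joint speeds; "tau": joint torques, N m; "eef_pos": TCP position; "tool_rot": TCP orientation; "force": force on the tool from outside, world axes, zero at the start; "torque": the same for the moment, N m; "width": finger opening in mm.
Only numpy, scipy, OpenCV 4.12 (cv2) and the standard library are available. Lean on these libraries where they do the work, as an engineer would, in place of code of your own. Each camera call takes 0.05 s, during which the arm holds its last target.

### The job

Use the scraper block to wipe every rubber offcut off the raised metal plate into the catch trough at its far edge (never touch the offcuts with the gripper), then stand the scraper back upright on the middle of its cork mat. Next lay the flat cover squarely over the trough and press it firmly down so that it sits level on the rim. After that set out exactly four of the five heel blocks flat on the cleared plate, well inside its edges, ready for cementing; leave the fifth on the bench and the glue container, nozzle bottle and brush where they are.

Things in the scene. Friction and masses are not known exactly. Their poses are not given: they have to be found in the camera images.
- station: Fixed bare metal plate 160 (x) x 170 (y) mm, top 60 mm above the bench; a 6 mm high fence along each y side (154 mm clear between), none at the -x end; the +x edge (x = +80) drops into a catch trough. Origin: on the bench under the plate's centre. +x points from plate to trough, roughly away from the robot (yaw within 0.2 rad).
- plate (a point): Centre of the plate's top face, 60 mm above the bench; axes as the station.
- trough (a point): Centre of the catch trough's inner floor, 5 mm above the bench and 126.5 mm in +x from the plate's centre; the trough is 93 mm (x) x 154 mm (y) inside, walls up to 66 mm above the bench; axes as the station.
- rest: Fixed flat cork mat, the scraper's rest, 70 (x) x 150 (y) x 4 mm, left or right of the station. Origin: centre of its underside, on the bench.
- supply: Fixed flat cardboard mat 180 (x) x 200 (y) x 4 mm on the other side of the station, on which the heel blocks lie. Origin: centre of its underside.
- cover: Loose flat dark metal cover for the trough, 104 (x) x 170 (y) x 6 mm, lying flat beside the scraper's rest, with a wooden rib along the middle of its top: 20 (x, the width to grasp) x 80 (y) mm, reaching 31 mm above the underside. 0.22 kg. Origin: centre of its underside.
- rim (a point): Where the centre of the cover's underside belongs: over the middle of the trough at the height of its rim, 66 mm above the bench; the side rails and the far wall (each 8 mm thick) carry the cover; axes as the station.
- scraper: Scraper block, standing on its rest: dark rubber foot 40 (x) x 100 (y) x 16 mm and above it a wooden grip 26 (x, the width to grasp) x 80 (y) mm that reaches 66 mm above the underside. 0.25 kg. Origin: centre of its underside; y runs along the blade.
- chip1: A loose hard-rubber sole offcut lying on the plate: a strip some 36 to 44 mm (x) x 14 to 22 mm (y), 10 mm thick. Origin: underside, near the centre. Three to six are present, the others absent.
- chip2: A loose hard-rubber sole offcut lying on the plate: a strip some 36 to 44 mm (x) x 14 to 22 mm (y), 10 mm thick. Origin: underside, near the centre. Three to six are present, the others absent.
- chip3: A loose hard-rubber sole offcut lying on the plate: a strip some 36 to 44 mm (x) x 14 to 22 mm (y), 10 mm thick. Origin: underside, near the centre. Three to six are present, the others absent.
- chip4: A loose hard-rubber sole offcut lying on the plate: a strip some 36 to 44 mm (x) x 14 to 22 mm (y), 10 mm thick. Origin: underside, near the centre. Three to six are present, the others absent.
- chip5: A loose hard-rubber sole offcut lying on the plate: a strip some 36 to 44 mm (x) x 14 to 22 mm (y), 10 mm thick. Origin: underside, near the centre. Three to six are present, the others absent.
- chip6: A loose hard-rubber sole offcut lying on the plate: a strip some 36 to 44 mm (x) x 14 to 22 mm (y), 10 mm thick. Origin: underside, near the centre. Three to six are present, the others absent.
- heel1: Shoe heel block, D-shaped from above: 62 (x) x 38 (y, the width to grasp; flat sides from x = -31 to +12, round end of radius 19 at +x) x 30 mm high, 70 g. Origin: centre of its underside. All five alike.
- heel2: Shoe heel block, D-shaped from above: 62 (x) x 38 (y, the width to grasp; flat sides from x = -31 to +12, round end of radius 19 at +x) x 30 mm high, 70 g. Origin: centre of its underside. All five alike.
- heel3: Shoe heel block, D-shaped from above: 62 (x) x 38 (y, the width to grasp; flat sides from x = -31 to +12, round end of radius 19 at +x) x 30 mm high, 70 g. Origin: centre of its underside. All five alike.
- heel4: Shoe heel block, D-shaped from above: 62 (x) x 38 (y, the width to grasp; flat sides from x = -31 to +12, round end of radius 19 at +x) x 30 mm high, 70 g. Origin: centre of its underside. All five alike.
- heel5: Shoe heel block, D-shaped from above: 62 (x) x 38 (y, the width to grasp; flat sides from x = -31 to +12, round end of radius 19 at +x) x 30 mm high, 70 g. Origin: centre of its underside. All five alike.
- pot: Bystander: loose white plastic glue container, 90 x 90 x 98 mm. Origin: centre of its underside.
- applicator: Bystander: loose blue nozzle bottle, diameter 56, height 110 mm. Origin: centre of its underside.
- brush: Bystander: loose glue brush 170 mm long, lying along its x. Origin: underside.

How it is judged (in metres and radians):
On the way, in this order (a step that is already met when the one before it is completed fails the run):
1. every offcut lies in the catch trough (x of chip1 in the frame of trough between -0.055 and 0.05 m and y of chip1 in the frame of trough between -0.085 and 0.085 m and height (world z) of each of chip1, chip2, chip3, chip4, chip5, chip6 below 0.055 m and x of chip2 in the frame of trough between -0.055 and 0.05 m and y of chip2 in the frame of trough between -0.085 and 0.085 m and x of chip3 in the frame of trough between -0.055 and 0.05 m and y of chip3 in the frame of trough between -0.085 and 0.085 m and x of chip4 in the frame of trough between -0.055 and 0.05 m and y of chip4 in the frame of trough between -0.085 and 0.085 m and x of chip5 in the frame of trough between -0.055 and 0.05 m and y of chip5 in the frame of trough between -0.085 and 0.085 m and x of chip6 in the frame of trough between -0.055 and 0.05 m and y of chip6 in the frame of trough between -0.085 and 0.085 m), for 0.2 s.
2. the scraper stands upright on its mat again, let go (all of step 1 and horizontal distance between scraper and rest below 0.03 m and angle between scraper's own z axis and vertical below 0.1 rad and height (world z) of scraper below 0.01 m and linear speed of scraper below 0.02 m/s and contact force between the fingers and scraper below 0.1 N), for 0.2 s.
3. the cover lies square and level on the trough's rim and is pressed down (over 5 N on the station, its weight included) (horizontal distance between cover and rim below 0.012 m and angle between the x axis of cover and the x axis of station, either way round below 0.12 rad and angle between cover's own z axis and vertical below 0.04 rad and z of cover in the frame of rim between -0.004 and 0.004 m and contact force between cover and station above 5 N), for 0.1 s.
At the end, for the whole second after the job is handed in: All offcuts in the trough; scraper upright on its mat, centres within 30 mm; cover level (0.04 rad) on the rim, within 12 mm and 0.12 rad of square; exactly four heels flat and at rest on the plate, within 68 mm (x) and 62 mm (y) of its centre; the fifth off it, below 30 mm (all of step 1 and horizontal distance between scraper and rest below 0.03 m and angle between scraper's own z axis and vertical below 0.1 rad and height (world z) of scraper below 0.01 m and linear speed of scraper below 0.02 m/s and horizontal distance between cover and rim below 0.012 m and angle between the x axis of cover and the x axis of station, either way round below 0.12 rad and angle between cover's own z axis and vertical below 0.04 rad and z of cover in the frame of rim between -0.004 and 0.004 m and (((x of heel2 in the frame of plate between -0.068 and 0.068 m and y of heel2 in the frame of plate between -0.062 and 0.062 m and z of heel2 in the frame of plate between -0.004 and 0.006 m and angle between heel2's own z axis and vertical below 0.1 rad and linear speed of heel2 below 0.02 m/s) and (x of heel3 in the frame of plate between -0.068 and 0.068 m and y of heel3 in the frame of plate between -0.062 and 0.062 m and z of heel3 in the frame of plate between -0.004 and 0.006 m and angle between heel3's own z axis and vertical below 0.1 rad and linear speed of heel3 below 0.02 m/s) and (x of heel4 in the frame of plate between -0.068 and 0.068 m and y of heel4 in the frame of plate between -0.062 and 0.062 m and z of heel4 in the frame of plate between -0.004 and 0.006 m and angle between heel4's own z axis and vertical below 0.1 rad and linear speed of heel4 below 0.02 m/s) and (x of heel5 in the frame of plate between -0.068 and 0.068 m and y of heel5 in the frame of plate between -0.062 and 0.062 m and z of heel5 in the frame of plate between -0.004 and 0.006 m and angle between heel5's own z axis and vertical below 0.1 rad and linear speed of heel5 below 0.02 m/s) and height (world z) of heel1 below 0.03 m) or ((x of heel1 in the frame of plate between -0.068 and 0.068 m and y of heel1 in the frame of plate between -0.062 and 0.062 m and z of heel1 in the frame of plate between -0.004 and 0.006 m and angle between heel1's own z axis and vertical below 0.1 rad and linear speed of heel1 below 0.02 m/s) and (x of heel3 in the frame of plate between -0.068 and 0.068 m and y of heel3 in the frame of plate between -0.062 and 0.062 m and z of heel3 in the frame of plate between -0.004 and 0.006 m and angle between heel3's own z axis and vertical below 0.1 rad and linear speed of heel3 below 0.02 m/s) and (x of heel4 in the frame of plate between -0.068 and 0.068 m and y of heel4 in the frame of plate between -0.062 and 0.062 m and z of heel4 in the frame of plate between -0.004 and 0.006 m and angle between heel4's own z axis and vertical below 0.1 rad and linear speed of heel4 below 0.02 m/s) and (x of heel5 in the frame of plate between -0.068 and 0.068 m and y of heel5 in the frame of plate between -0.062 and 0.062 m and z of heel5 in the frame of plate between -0.004 and 0.006 m and angle between heel5's own z axis and vertical below 0.1 rad and linear speed of heel5 below 0.02 m/s) and height (world z) of heel2 below 0.03 m) or ((x of heel1 in the frame of plate between -0.068 and 0.068 m and y of heel1 in the frame of plate between -0.062 and 0.062 m and z of heel1 in the frame of plate between -0.004 and 0.006 m and angle between heel1's own z axis and vertical below 0.1 rad and linear speed of heel1 below 0.02 m/s) and (x of heel2 in the frame of plate between -0.068 and 0.068 m and y of heel2 in the frame of plate between -0.062 and 0.062 m and z of heel2 in the frame of plate between -0.004 and 0.006 m and angle between heel2's own z axis and vertical below 0.1 rad and linear speed of heel2 below 0.02 m/s) and (x of heel4 in the frame of plate between -0.068 and 0.068 m and y of heel4 in the frame of plate between -0.062 and 0.062 m and z of heel4 in the frame of plate between -0.004 and 0.006 m and angle between heel4's own z axis and vertical below 0.1 rad and linear speed of heel4 below 0.02 m/s) and (x of heel5 in the frame of plate between -0.068 and 0.068 m and y of heel5 in the frame of plate between -0.062 and 0.062 m and z of heel5 in the frame of plate between -0.004 and 0.006 m and angle between heel5's own z axis and vertical below 0.1 rad and linear speed of heel5 below 0.02 m/s) and height (world z) of heel3 below 0.03 m) or ((x of heel1 in the frame of plate between -0.068 and 0.068 m and y of heel1 in the frame of plate between -0.062 and 0.062 m and z of heel1 in the frame of plate between -0.004 and 0.006 m and angle between heel1's own z axis and vertical below 0.1 rad and linear speed of heel1 below 0.02 m/s) and (x of heel2 in the frame of plate between -0.068 and 0.068 m and y of heel2 in the frame of plate between -0.062 and 0.062 m and z of heel2 in the frame of plate between -0.004 and 0.006 m and angle between heel2's own z axis and vertical below 0.1 rad and linear speed of heel2 below 0.02 m/s) and (x of heel3 in the frame of plate between -0.068 and 0.068 m and y of heel3 in the frame of plate between -0.062 and 0.062 m and z of heel3 in the frame of plate between -0.004 and 0.006 m and angle between heel3's own z axis and vertical below 0.1 rad and linear speed of heel3 below 0.02 m/s) and (x of heel5 in the frame of plate between -0.068 and 0.068 m and y of heel5 in the frame of plate between -0.062 and 0.062 m and z of heel5 in the frame of plate between -0.004 and 0.006 m and angle between heel5's own z axis and vertical below 0.1 rad and linear speed of heel5 below 0.02 m/s) and height (world z) of heel4 below 0.03 m) or ((x of heel1 in the frame of plate between -0.068 and 0.068 m and y of heel1 in the frame of plate between -0.062 and 0.062 m and z of heel1 in the frame of plate between -0.004 and 0.006 m and angle between heel1's own z axis and vertical below 0.1 rad and linear speed of heel1 below 0.02 m/s) and (x of heel2 in the frame of plate between -0.068 and 0.068 m and y of heel2 in the frame of plate between -0.062 and 0.062 m and z of heel2 in the frame of plate between -0.004 and 0.006 m and angle between heel2's own z axis and vertical below 0.1 rad and linear speed of heel2 below 0.02 m/s) and (x of heel3 in the frame of plate between -0.068 and 0.068 m and y of heel3 in the frame of plate between -0.062 and 0.062 m and z of heel3 in the frame of plate between -0.004 and 0.006 m and angle between heel3's own z axis and vertical below 0.1 rad and linear speed of heel3 below 0.02 m/s) and (x of heel4 in the frame of plate between -0.068 and 0.068 m and y of heel4 in the frame of plate between -0.062 and 0.062 m and z of heel4 in the frame of plate between -0.004 and 0.006 m and angle between heel4's own z axis and vertical below 0.1 rad and linear speed of heel4 below 0.02 m/s) and height (world z) of heel5 below 0.03 m))); the robot touches nothing.
It fails at once if the gripper or arm touches an offcut (contact force between any of the fingers, the arm and chip1 above 0.5 N or contact force between any of the fingers, the arm and chip2 above 0.5 N or contact force between any of the fingers, the arm and chip3 above 0.5 N or contact force between any of the fingers, the arm and chip4 above 0.5 N or contact force between any of the fingers, the arm and chip5 above 0.5 N or contact force between any of the fingers, the arm and chip6 above 0.5 N).
It fails at once if a bystander is displaced by more than 30 mm (distance of any of pot, applicator, brush from where it was at the start of the episode above 0.03 m).
Of chip1, chip2, chip3, chip4, chip5, chip6 only 3 to 6 are there at a start; the rules pass over those that are not, and their reading is None.
At some moment in a run one of heel1, heel2, heel3, heel4, heel5, scraper may be knocked a few centimetres aside while the robot is not near it.
It also fails if it takes over 192 s, if anything falls off the work surface, if the arm or the gripper's body presses on something with over 40 N, if the wrist force passes 120 N, or if a joint passes its speed limit or range.

## Working session

There is one attempt and no reset: what is moved stays moved. The work goes in short steps, Python scripts to look and compute and a tool call to move; the robot and the scene stay as the last step left them, time stands still between calls to the robot, and variables do not carry over. Pictures are saved under pics/ and viewed, and the job is handed in when it is done.

Besides the shell and the picture viewer there is one more tool, called after ">>>" as a command line: name --pt "numbers of a row" for each row, then --argument value for the rest. play_rows: Moves the arm, as the interface text tells. Its arguments: {"type":"object","properties":{"slide":{"type":"array"},"turn":{"type":"array"},"fingers":{"type":"array"}},"required":["slide","turn","fingers"]}

```bash
ls; mkdir -p pics; cat > h.py <<'E'
import numpy as np, cv2
from cell import ctrl, vision
def snap(n,f):
    p=vision.camera_params(n); im,d=vision.get_image(n); cv2.imwrite('pics/'+f+'.png',im); np.savez('pics/'+f+'.npz',d=d,**{k:np.array(v) for k,v in p.items()}); return im,d,p
E
python3 - <<'E'
from h import *
for n in('top','side','wrist'):
    im,d,p=snap(n,n+'0'); print(n,p)
print(ctrl.read_state())
E
```

```text
pics
top {'fx': 407.8973490567502, 'fy': 407.8973490567502, 'cx': 281.8040290504722, 'cy': 209.6747328313771, 'position': array([ 474.64216008,  -17.40537094, 1232.09481724]), 'rotation': array([ 9.80665707e-02, -9.50719821e-04, -1.54802002e+00])}
side {'fx': 403.93608509400457, 'fy': 403.93608509400457, 'cx': 280.8191063457904, 'cy': 211.75324237847337, 'position': array([ 423.71055052, -709.36284726,  618.30543175]), 'rotation': array([ 0.91412951, -0.00891308, -0.19520654])}
wrist {'fx': 368.5075171974134, 'fy': 368.5075171974134, 'cx': 284.3064364862254, 'cy': 210.33549084868795, 'position': array([ 279.27759598, -589.06792907,  373.62231308]), 'rotation': array([-0.27553846,  0.00242229, -1.23264895])}
{'clock': 0.15, 'qpos': array([ 1.16721586,  0.62916416,  0.03845837,  1.51814172, -0.02701757,
        0.99630623, -0.01998659]), 'qd': array([-0.00187924, -0.00172286, -0.00067782, -0.00334659,  0.00051307,
       -0.00085667, -0.00082808]), 'tau': array([ 9.24065971e-04, -5.63802266e+01,  1.22788690e+00, -1.93650556e+01,
        1.12342098e-02,  7.44108955e-03, -9.14081994e-06]), 'eef_pos': array([ 215.2758913 , -612.80423934,  230.57966452]), 'tool_rot': array([-3.14009113e+00,  3.82496334e-07,  3.37776166e-01]), 'force': array([-0.98684834, -0.19309639,  0.56753574]), 'torque': array([-0.0097396 , -0.00592772, -0.07391777]), 'width': 85.70074295237522}
```

View pics/top0.png

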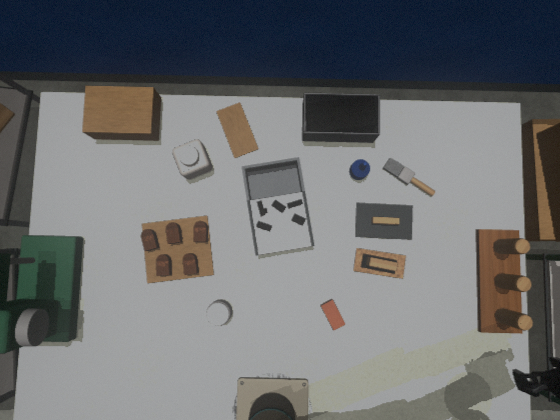

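View pics/side0.png

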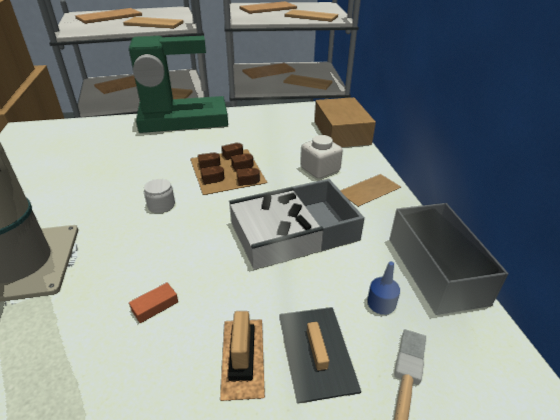

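View pics/wrist0.png

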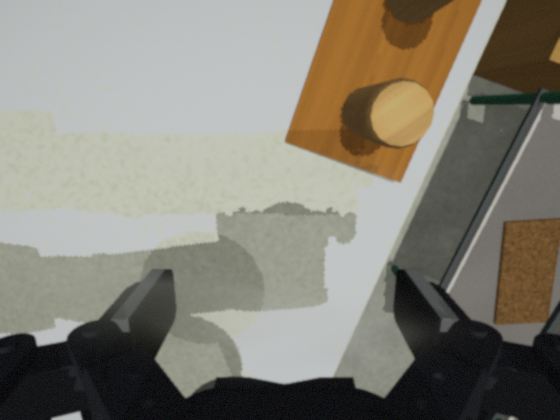

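```bash
cat >> h.py <<'E'
from scipy.spatial.transform import Rotation as R
def ray(p,u,v):
    Rm=R.from_euler('xyz',p['rotation']).as_matrix()
    d=Rm@np.array([(u-p['cx'])/p['fx'],-(v-p['cy'])/p['fy'],-1.0]); return np.array(p['position'],float),d
def px2z(p,u,v,z):
    o,d=ray(p,u,v); return o+d*((z-o[2])/d[2])
def pxd(p,d,u,v):
    o,r=ray(p,u,v); return o+r*d[int(round(v)),int(round(u))]
def proj(p,X):
    Rm=R.from_euler('xyz',np.array(p['rotation'])).as_matrix(); c=Rm.T@(np.array(X,float)-p['position'])
    return np.array([p['cx']+p['fx']*c[0]/-c[2],p['cy']-p['fy']*c[1]/-c[2]])
def load(f):
    z=np.load('pics/'+f+'.npz'); return cv2.imread('pics/'+f+'.png'),z['d'],{k:z[k] for k in('fx','fy','cx','cy','position','rotation')}
def crop(im,x0,y0,x1,y1,f,s=None):
    s=s or min(800/(x1-x0),600/(y1-y0)); c=cv2.resize(im[y0:y1,x0:x1],None,fx=s,fy=s,interpolation=cv2.INTER_CUBIC)
    st=10 if s>=4 else 20
    for u in range((x0//st+1)*st,x1,st): cv2.line(c,(int((u-x0)*s),0),(int((u-x0)*s),6),(0,0,255),1); cv2.putText(c,str(u),(int((u-x0)*s)-8,16),0,.35,(0,0,255),1)
    for v in range((y0//st+1)*st,y1,st): cv2.line(c,(0,int((v-y0)*s)),(6,int((v-y0)*s)),(0,0,255),1); cv2.putText(c,str(v),(8,int((v-y0)*s)+4),0,.35,(0,0,255),1)
    cv2.imwrite('pics/'+f+'.png',c)
E
python3 - <<'E'
from h import *
im,d,p=load('top0')
crop(im,230,150,330,265,'c1'); crop(im,345,190,425,290,'c2'); crop(im,135,210,220,290,'c3')
for u,v in [(280,235),(400,150),(385,221),(382,265),(165,225),(201,227)]: print(u,v,pxd(p,d,u,v).round(1))
E
```

```text
280 235 [516.8 -12.4  60.1]
400 150 [ 789.5 -376.4   -2.6]
385 221 [ 566.3 -321.5   29.6]
382 265 [ 438.5 -301.4   74.4]
165 225 [540.9 334.4   6.3]
201 227 [535.7 219.5  38.4]
```

View pics/c1.png

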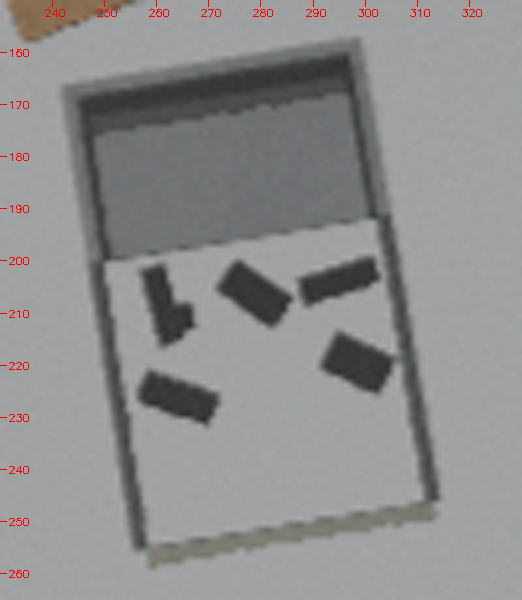

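View pics/c2.png

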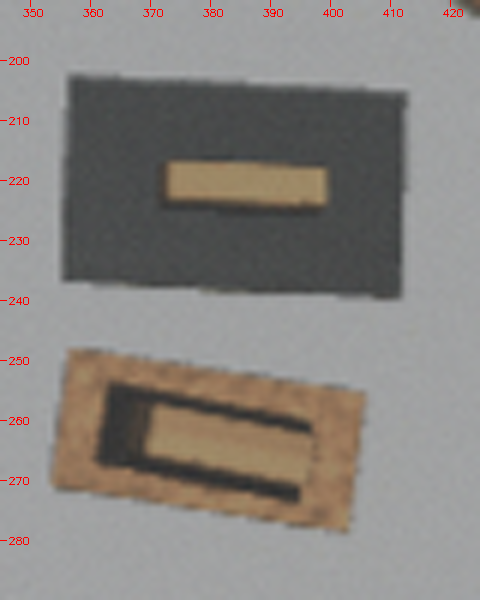

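View pics/c3.png

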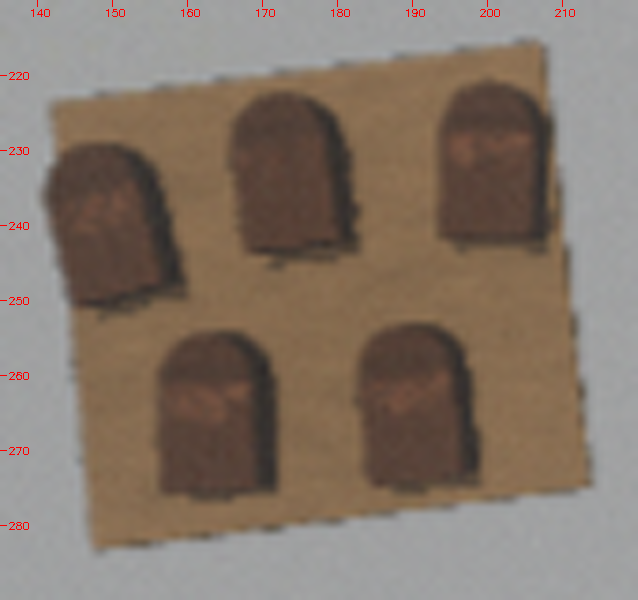

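```bash
cat >> h.py <<'E'
from scipy.optimize import least_squares
def fit(p,model,px,guess):
    model=np.array(model,float);px=np.array(px,float)
    def W(q):
        c,s=np.cos(q[2]),np.sin(q[2]); return np.c_[q[0]+c*model[:,0]-s*model[:,1],q[1]+s*model[:,0]+c*model[:,1],model[:,2]]
    f=lambda q:(np.array([proj(p,w) for w in W(q)])-px).ravel()
    r=least_squares(f,guess,x_scale=[100,100,1]); return r.x,r.fun.reshape(-1,2)
def rect(a,b,z): return [(a/2,b/2,z),(a/2,-b/2,z),(-a/2,-b/2,z),(-a/2,b/2,z)]  # TL TR BR BL in top view
def mv(x,y,z,yaw,st=None):
    st=st or ctrl.read_state(); Rm=R.from_euler('xyz',st['tool_rot']).as_matrix()
    s=Rm.T@(np.array([x,y,z])-st['eef_pos']); t=-(yaw-st['tool_rot'][2]); t=(t+np.pi)%(2*np.pi)-np.pi
    return s.round(1),round(t,3)
E
cat > f0.py <<'E'
from h import *
im,d,p=load('top0')
def cr(x0,y0,s,L): return [(x0+x/s-.5,y0+y/s-.5) for x,y in L]
s=600/115
M=[(181,85,66),(181,-85,66),(-80,-85,66),(-80,85,66)]
for nm,m,L in [('station',M,cr(230,150,s,[(64,88),(358,38),(438,497),(135,548)])),
 ('rest',rect(70,150,4),cr(345,190,6,[(70,348),(365,393),(348,533),(52,488)])),
 ('grip',rect(26,80,70),cr(345,190,6,[(148,402),(316,432),(309,485),(143,456)])),
 ('cover',rect(104,170,6),cr(345,190,6,[(68,75),(407,93),(401,298),(62,280)])),
 ('rib',rect(20,80,31),cr(345,190,6,[(167,160),(328,168),(327,206),(167,203)]))]:
    q,r=fit(p,m,L,[550,0,0]); print(nm,q.round(3),r.round(1).tolist())
E
python3 f0.py
```

```text
station [ 5.52617e+02 -1.15810e+01  1.87000e-01] [[-0.8, -0.6], [0.5, -0.4], [0.6, 0.4], [-0.3, 0.5]]
rest [ 4.42436e+02 -3.10593e+02 -1.27000e-01] [[-0.2, -0.0], [0.3, -0.0], [0.3, 0.1], [-0.3, -0.0]]
grip [ 4.42779e+02 -3.04405e+02 -1.48000e-01] [[0.2, -0.0], [0.2, -0.2], [0.0, 0.1], [-0.4, 0.1]]
cover [ 5.69474e+02 -3.23158e+02 -3.10000e-02] [[0.2, -0.1], [-0.2, -0.1], [0.1, 0.1], [-0.1, 0.1]]
rib [ 5.68590e+02 -3.23214e+02 -1.10000e-02] [[-0.1, 0.2], [0.1, -0.2], [0.2, 0.2], [-0.2, -0.2]]
```

```bash
python3 -c "
from h import *
print(mv(442.8,-304.4,200,1.423))"
```

```text
(array([ 316.9, -215.5,   30.9]), np.float64(-1.085))
```

>>> play_rows --pt "55 -37 0" --pt "110 -74 5" --pt "165 -112 15" --pt "220 -149 25" --pt "270 -183 30" --turn '[-0.18, -0.36, -0.54, -0.72, -0.9]' --fingers '[1, 1, 1, 1, 1]'

```text
clock: 0.78
eef_pos: [400.8, -361.6, 202.0]
tool_rot: [-3.141, -0.001, 1.243]
force: [1.1, -0.4, 0.1]
width: 85.6
```

```bash
python3 -c "
from h import *
s=ctrl.read_state();print(s['eef_pos'],s['tool_rot'],s['qpos'])
print(mv(442.8,-304.4,200,1.423))"
```

```text
[ 400.7994637 -361.5681669  202.018481 ] [-3.14055670e+00 -1.19256961e-03  1.24341730e+00] [ 0.82888704  0.51469253 -0.21591098  1.85351765  0.1478261   0.79023056
  0.20831557]
(array([67.6, 21.4,  2.1]), np.float64(-0.18))
```

>>> play_rows --pt "50 16 2" --pt "67.5 21.5 2" --pt "67.5 21.5 2" --turn '[-0.15, -0.18, -0.18]' --fingers '[1, 1, 1]'

```text
clock: 1.15
eef_pos: [443.3, -303.8, 200.0]
tool_rot: [-3.141, -0.001, 1.425]
force: [0.7, -0.7, 0.2]
width: 85.5
```

```bash
python3 -c "
from h import *
im,d,p=snap('wrist','w1');print(p['position'],p['rotation']);s=ctrl.read_state();print(s['eef_pos'],s['tool_rot'])"
```

```text
[ 452.42474253 -234.85894253  343.25773616] [-0.27320153  0.00165595 -0.14548367]
[ 442.18213649 -305.51522435  199.97720991] [-3.13998369e+00 -4.08059616e-04  1.42194092e+00]
```

View pics/w1.png

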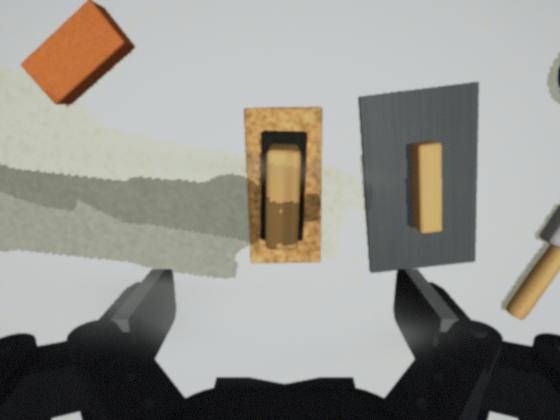

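```bash
python3 -c "
from h import *
im,d,p=load('w1')
crop(im,235,95,335,275,'c4'); crop(im,350,75,490,280,'c5')
print(d[200,283], pxd(p,d,283,200))"
```

```text
280.5029 [ 441.12101149 -302.03852528   71.03744289]
```

View pics/c4.png

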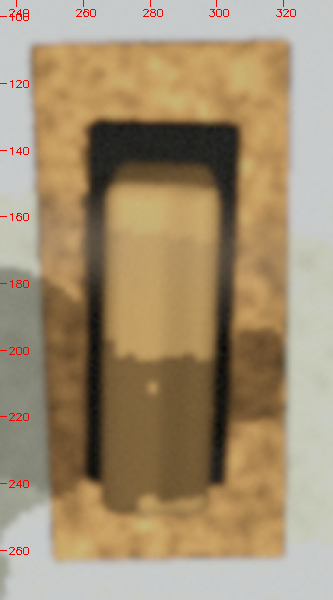

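View pics/c5.png

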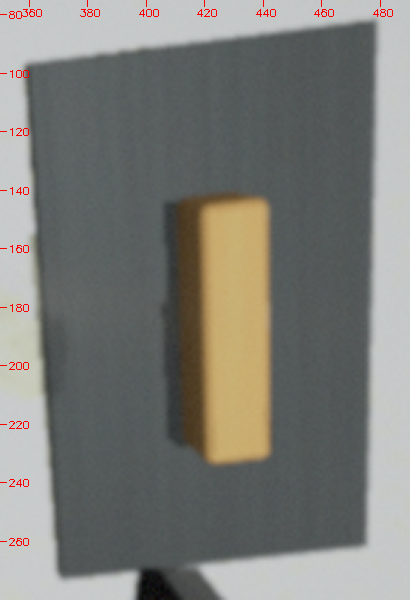

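```bash
cat > f1.py <<'E'
from h import *
im,d,p=load('w1')
def cr(x0,y0,s,L): return [(x0+x/s-.5,y0+y/s-.5) for x,y in L]
def rw(a,b,z): return [(-a/2,b/2,z),(a/2,b/2,z),(a/2,-b/2,z),(-a/2,-b/2,z)]
a=600/180;b=600/205
for nm,m,L in [('rest',rw(70,150,4),cr(235,95,a,[(31,43),(290,40),(285,558),(52,558)])),
 ('grip',rw(26,80,70),cr(235,95,a,[(105,183),(220,185),(210,512),(102,512)])),
 ('cover',rw(104,170,6),cr(350,75,b,[(27,65),(377,20),(366,545),(62,578)])),
 ('rib',rw(20,80,31),cr(350,75,b,[(201,203),(269,199),(270,460),(205,464)]))]:
    q,r=fit(p,m,L,[550,-300,0]); print(nm,q.round(3),r.round(1).tolist())
E
python3 f1.py
```

```text
rest [ 4.40707e+02 -3.08244e+02 -1.32000e-01] [[-0.6, -0.6], [0.7, -0.8], [0.1, 0.5], [-0.3, 1.3]]
grip [ 4.40393e+02 -3.02968e+02 -1.65000e-01] [[-0.4, -1.5], [0.4, -1.4], [0.2, 2.0], [-0.1, 1.4]]
cover [ 5.67285e+02 -3.21178e+02 -2.30000e-02] [[-0.4, -0.6], [0.3, -0.6], [0.8, 0.7], [-0.7, 1.1]]
rib [ 5.66936e+02 -3.20902e+02 -3.20000e-02] [[-0.3, 0.3], [0.5, -1.0], [0.0, -0.1], [-0.3, 0.9]]
```

```bash
python3 -c "
from h import *
print(mv(441.3,-303.7,33,1.411))"
```

```text
(array([  1.6,  -0.9, 167. ]), np.float64(0.011))
```

>>> play_rows --pt "1.6 -0.9 60" --pt "1.6 -0.9 115" --pt "1.6 -0.9 150" --pt "1.6 -0.9 167" --pt "1.6 -0.9 167" --turn '[0.011, 0.011, 0.011, 0.011, 0.011]' --fingers '[1, 1, 1, 1, 1]'

```text
clock: 1.82
eef_pos: [440.2, -304.8, 32.4]
tool_rot: [-3.138, -0.0, 1.409]
force: [-0.8, -1.1, -0.1]
width: 85.8
```

>>> play_rows --pt "0 0 0" --pt "0 0 0" --pt "0 0 0" --pt "0 0 0" --pt "0 0 0" --turn '[0, 0, 0, 0, 0]' --fingers '[0, 0, 0, 0, 0]'

```text
clock: 2.45
eef_pos: [440.8, -305.1, 33.3]
tool_rot: [-3.14, 0.001, 1.409]
force: [-0.6, -0.0, 6.4]
width: 25.4
```

```bash
python3 -c "
from h import *
print(mv(441,-305,150,1.409),mv(470,-20,150,1.758))"
```

```text
(array([ 1.000e-01, -0.000e+00, -1.167e+02]), np.float64(-0.0)) (array([ 286. ,  -17.3, -116.9]), np.float64(-0.349))
```

>>> play_rows --pt "0 0 -40" --pt "0 0 -90" --pt "25 -2 -117" --pt "80 -5 -117" --pt "135 -8 -117" --turn '[0, 0, 0, -0.08, -0.16]' --fingers '[0, 0, 0, 0, 0]'

```text
clock: 3.08
eef_pos: [454.7, -169.4, 150.5]
tool_rot: [-3.14, 0.001, 1.57]
force: [2.1, 0.3, -2.8]
width: 25.5
```

```bash
python3 -c "
from h import *
print(mv(470,-20,150,1.758))"
```

```text
(array([149.4,  15.2,   0.4]), np.float64(-0.188))
```

>>> play_rows --pt "50 5 0" --pt "100 10 0" --pt "140 15 0" --pt "149 15 0" --pt "149 15 0" --turn '[-0.07, -0.14, -0.188, -0.188, -0.188]' --fingers '[0, 0, 0, 0, 0]'

```text
clock: 3.7
eef_pos: [469.2, -20.2, 150.2]
tool_rot: [-3.139, 0.0, 1.759]
force: [0.8, -0.3, -2.6]
width: 25.3
```

```bash
python3 -c "
from h import *
im,d,p=snap('wrist','w2');print(p['position'],p['rotation']);s=ctrl.read_state();print(s['eef_pos'],s['tool_rot'])"
```

```text
[455.67208484  48.58913987 293.28026948] [-0.27486638  0.00320441  0.18868972]
[469.21876668 -21.38398877 150.16347077] [-3.13876887e+00  9.36485763e-04  1.75726257e+00]
```

View pics/w2.png

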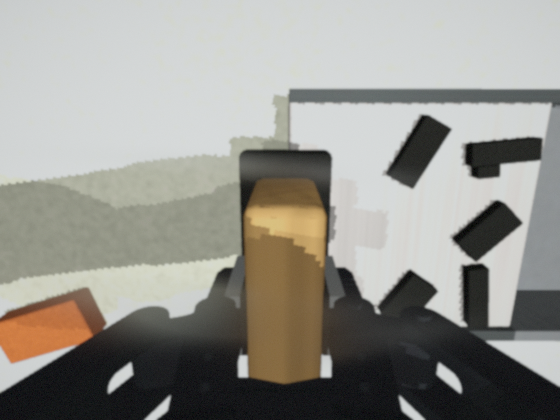

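```bash
python3 -c "
from h import *
im,d,p=load('w2')
a=px2z(p,290,90,66); b=px2z(p,550,90,66);print(a,b,np.arctan2(b[1]-a[1],b[0]-a[0]))
c,s=np.cos(.187),np.sin(.187)
for m in[(-80,85,66),(80,85,66)]:print(552.6+c*m[0]-s*m[1],-11.6+s*m[0]+c*m[1])
e=px2z(p,550,338,66);print(e)
e=px2z(p,516,290,60);print('edge',e)
"
```

```text
[456.49938436  58.18450691  66.        ] [606.02356124  86.71760272  66.        ] 0.18855901519952703
458.19216551488176 57.0451803685482
615.4027882247364 86.79110626067234
[669.42621593 -71.32306223  66.        ]
edge [637.15287733 -42.47376031  60.        ]
```

```bash
cat >> h.py <<'E'
ST=(551.8,-11.0,.188)
def pw(x,y):
    c,s=np.cos(ST[2]),np.sin(ST[2]); return ST[0]+c*x-s*y,ST[1]+s*x+c*y
def wp(X):
    c,s=np.cos(ST[2]),np.sin(ST[2]); a,b=X[0]-ST[0],X[1]-ST[1]; return round(c*a+s*b,1),round(-s*a+c*b,1)
E
python3 -c "
from h import *
im,d,p=load('w2')
for u,v in[(386,172),(378,305),(450,124),(543,150),(521,223)]:print(wp(px2z(p,u,v,70)))
im,d,p=load('top0')
for u,v in[(256.5,226),(290.5,219.5)]:print(wp(px2z(p,u,v,70)))
print(mv(*pw(-56,22),150,1.759),mv(*pw(-56,22),90.5,1.759),mv(*pw(70,22),90.5,1.759))"
```

```text
(np.float64(-21.8), np.float64(38.0))
(np.float64(-20.4), np.float64(-53.1))
(np.float64(13.7), np.float64(66.6))
(np.float64(71.3), np.float64(51.4))
(np.float64(66.2), np.float64(5.4))
(np.float64(1.3), np.float64(67.1))
(np.float64(3.7), np.float64(-31.6))
(array([16.8, 27. ,  0.1]), np.float64(-0.002)) (array([16.9, 27.2, 59.6]), np.float64(-0.002)) (array([ 17.1, 153.2,  59.2]), np.float64(-0.002))
```

>>> play_rows --pt "17 27 0" --pt "17 27 35" --pt "17 27 57" --pt "17 27 59.5" --pt "17 27 59.5" --turn '[0, 0, 0, 0, 0]' --fingers '[0, 0, 0, 0, 0]'

```text
clock: 4.38
eef_pos: [492.5, -0.8, 90.8]
tool_rot: [-3.139, 0.001, 1.756]
force: [0.7, 0.6, -2.8]
width: 25.4
```

```bash
python3 -c "
from h import *
s=ctrl.read_state();print(s['eef_pos'],s['force'],wp(s['eef_pos']));print(mv(*pw(70,22),90.5,1.759))"
```

```text
[492.48916904  -0.78420809  90.82023364] [ 0.65850836  0.60502194 -2.79180701] (np.float64(-56.4), np.float64(21.1))
(array([ 1.300e+00,  1.264e+02, -1.000e-01]), np.float64(-0.003))
```

>>> play_rows --pt "0 20 0.3" --pt "0.5 40 0.3" --pt "0.7 60 0.3" --pt "1 78 0.3" --pt "1 92 0.3" --turn '[0, 0, 0, 0, 0]' --fingers '[0, 0, 0, 0, 0]'

```text
clock: 5.0
eef_pos: [583.7, 16.6, 91.3]
tool_rot: [-3.14, 0.002, 1.755]
force: [-0.5, -0.8, -2.9]
width: 25.3
```

>>> play_rows --pt "0 14 0" --pt "0 26 0" --pt "0 35 0" --pt "0 35 0" --pt "0 35 0" --turn '[0, 0, 0, 0, 0]' --fingers '[0, 0, 0, 0, 0]'

```text
clock: 5.62
eef_pos: [617.4, 22.8, 91.1]
tool_rot: [-3.139, 0.002, 1.755]
force: [-0.4, -0.3, -3.6]
width: 25.0
```

```bash
python3 -c "
from h import *
s=ctrl.read_state();print(s['eef_pos'],s['force'],wp(s['eef_pos']))
im,d,p=snap('wrist','w3');im,d,p=snap('side','s3');crop(im,200,150,400,290,'s3c')"
```

```text
[617.38056989  22.76144294  91.11710142] [-0.35273314 -0.27631348 -3.56842985] (np.float64(70.7), np.float64(20.9))
```

View pics/w3.png

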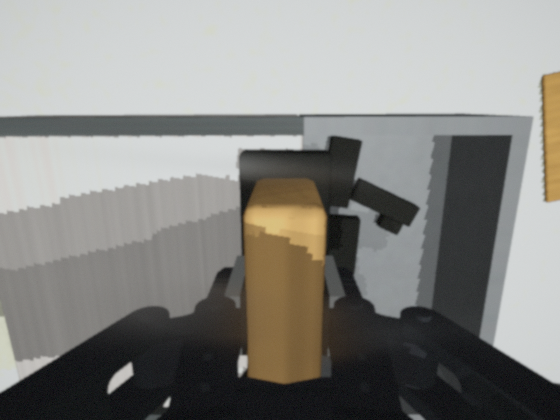

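View pics/s3c.png

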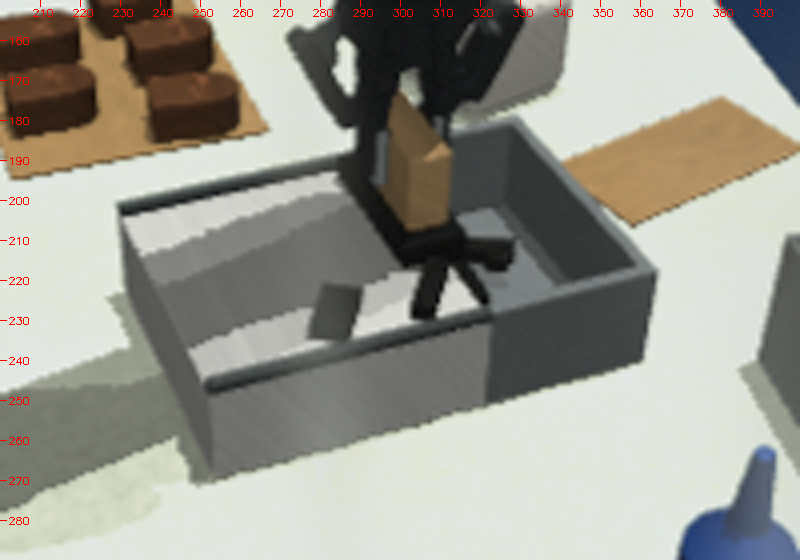

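>>> play_rows --pt "0 10 0" --pt "0 10 0" --pt "0 10 -30" --pt "-20 -40 -35" --pt "-43 -90 -35" --turn '[0, 0, 0, 0, 0]' --fingers '[0, 0, 0, 0, 0]'

```text
clock: 6.35
eef_pos: [536.5, -35.9, 127.1]
tool_rot: [-3.14, 0.002, 1.756]
force: [0.7, -1.2, -3.1]
width: 25.2
```

```bash
python3 -c "
from h import *
im,d,p=snap('top','t4');crop(im,230,150,330,265,'t4c')
print(mv(*pw(-56,-22),125,1.759),mv(*pw(-56,-22),90.5,1.759))"
```

```text
(array([  4.3, -24.8,   1.1]), np.float64(-0.009)) (array([  4.5, -24.2,  35.6]), np.float64(-0.009))
```

View pics/t4c.png

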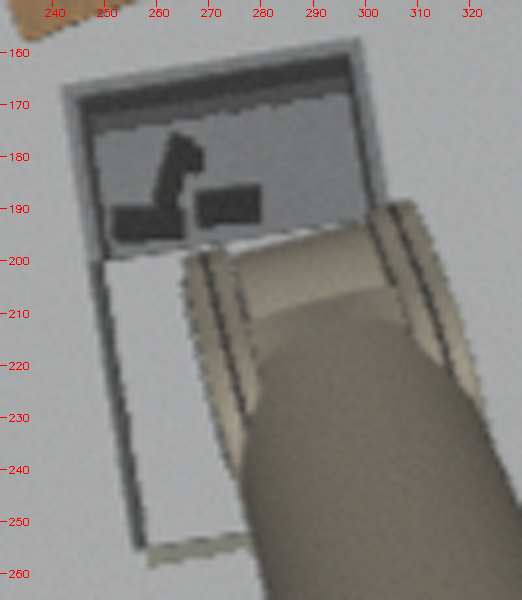

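>>> play_rows --pt "4.5 -24.5 0" --pt "4.5 -24.5 15" --pt "4.5 -24.5 33" --pt "4.5 -24.5 36" --pt "4.5 -24.5 36" --turn '[-0.005, -0.005, -0.005, -0.005, -0.005]' --fingers '[0, 0, 0, 0, 0]'

```text
clock: 7.02
eef_pos: [501.4, -42.8, 90.1]
tool_rot: [-3.125, 0.005, 1.755]
force: [0.4, -0.1, -2.2]
width: 25.5
```

```bash
python3 -c "
from h import *
s=ctrl.read_state();print(s['eef_pos'],s['force'],wp(s['eef_pos']));print(mv(*pw(80,-22),90.5,1.759))"
```

```text
[501.37769886 -42.75316483  90.12639635] [ 0.35794769 -0.12536705 -2.24215464] (np.float64(-55.5), np.float64(-21.8))
(array([  0.2, 135.4,  -2.6]), np.float64(-0.004))
```

>>> play_rows --pt "0 0 0" --turn '[0]' --fingers '[0]'

```text
clock: 7.15
eef_pos: [502.1, -42.5, 90.3]
tool_rot: [-3.126, 0.005, 1.756]
force: [1.0, -0.3, -3.0]
width: 25.3
```

```bash
python3 -c "
from h import *
s=ctrl.read_state();print(s['qpos'].round(3));print(mv(*pw(80,-22),90.5,1.759))"
```

```text
[ 0.195  0.658 -0.256  2.027  0.338  0.512 -0.124]
(array([  0. , 134.7,  -2.2]), np.float64(-0.003))
```

>>> play_rows --pt "0 22 -0.4" --pt "0 44 -0.8" --pt "0 64 -1.1" --pt "0 82 -1.4" --pt "0 96 -1.6" --turn '[0, 0, 0, 0, 0]' --fingers '[0, 0, 0, 0, 0]'

```text
clock: 7.78
eef_pos: [597.5, -24.6, 90.6]
tool_rot: [-3.127, 0.005, 1.756]
force: [0.5, -0.7, -3.3]
width: 25.2
```

>>> play_rows --pt "0 14 -0.2" --pt "0 28 -0.4" --pt "0 38 -0.5" --pt "0 38 -0.5" --pt "0 38 -0.5" --turn '[0, 0, 0, 0, 0]' --fingers '[0, 0, 0, 0, 0]'

```text
clock: 8.4
eef_pos: [634.1, -17.8, 90.3]
tool_rot: [-3.126, 0.005, 1.756]
force: [-0.4, -1.3, -3.0]
width: 25.5
```

```bash
python3 -c "
from h import *
s=ctrl.read_state();print(s['eef_pos'],s['tool_rot'],s['force'],wp(s['eef_pos']))
im,d,p=snap('wrist','w5');im,d,p=snap('side','s5');crop(im,200,150,400,290,'s5c')"
```

```text
[634.07576657 -17.75535534  90.33801193] [-3.12577785  0.00535863  1.75578955] [-0.35156162 -1.34865537 -3.03666607] (np.float64(79.6), np.float64(-22.0))
```

View pics/w5.png

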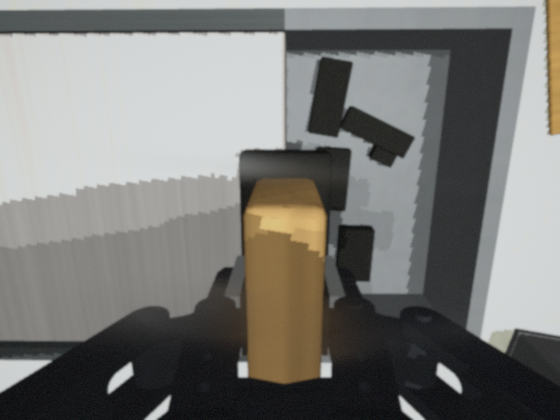

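View pics/s5c.png

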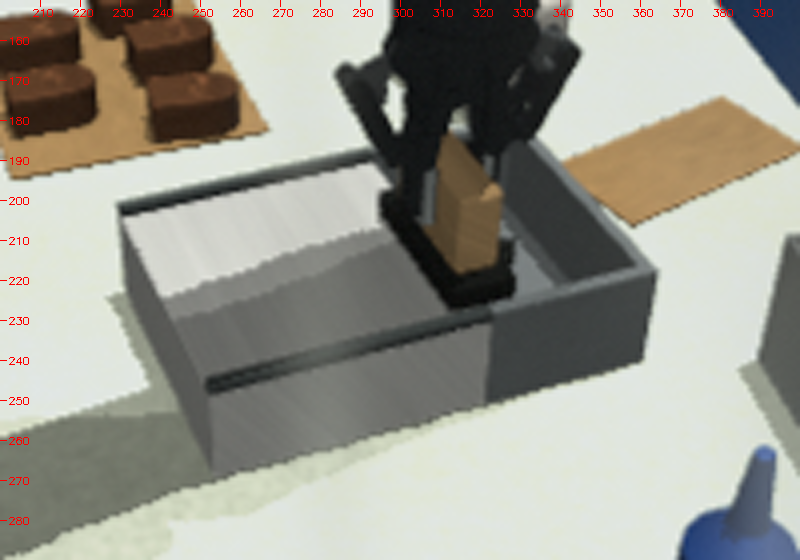

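>>> play_rows --pt "0 8 0" --pt "0 8 0" --pt "0 8 -40" --pt "-40 -25 -60" --pt "-90 -55 -60" --turn '[0, 0, 0, 0, 0.08]' --fingers '[0, 0, 0, 0, 0]'

```text
clock: 9.12
eef_pos: [598.6, -115.4, 153.9]
tool_rot: [-3.131, 0.007, 1.677]
force: [-0.4, -1.5, -2.5]
width: 25.4
```

```bash
python3 -c "
from h import *
print(mv(441.5,-309.3,150,1.44))"
```

```text
(array([-176.1, -176.7,    7. ]), np.float64(0.237))
```

>>> play_rows --pt "-42 -42 0" --pt "-84 -84 0" --pt "-126 -126 0" --pt "-160 -160 3" --pt "-176 -176.5 7" --turn '[0.05, 0.1, 0.15, 0.2, 0.237]' --fingers '[0, 0, 0, 0, 0]'

```text
clock: 9.75
eef_pos: [439.3, -311.9, 150.1]
tool_rot: [-3.132, 0.01, 1.435]
force: [0.5, -0.4, -2.3]
width: 25.6
```

```bash
python3 -c "
from h import *
im,d,p=snap('top','t6');crop(im,230,150,330,265,'t6c')
print(ctrl.read_state()['tool_rot'],mv(441.5,-309.3,34,1.44))"
```

```text
[-3.12978319  0.01154179  1.43161776] (array([  6.2,   4.7, 115.3]), np.float64(-0.008))
```

View pics/t6c.png

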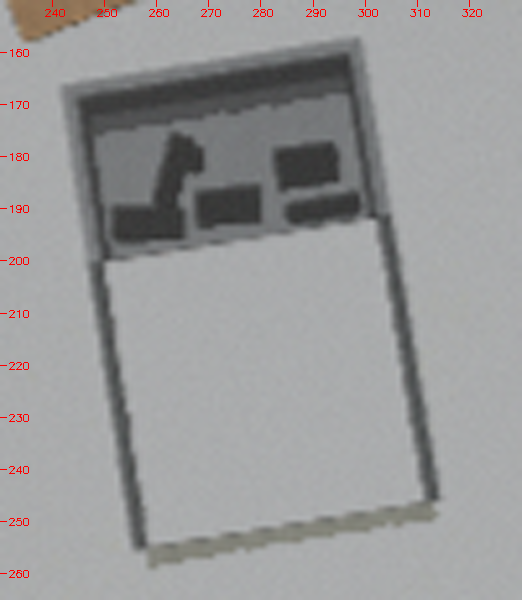

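>>> play_rows --pt "4 3 40" --pt "5.5 4 85" --pt "6 4.5 108" --pt "6 4.7 115" --pt "6 4.7 116" --turn '[0, 0, 0, 0, 0]' --fingers '[0, 0, 0, 0, 0]'

```text
clock: 10.42
eef_pos: [442.8, -308.5, 33.8]
tool_rot: [-3.131, 0.011, 1.433]
force: [-0.0, -0.1, -3.6]
width: 25.3
```

>>> play_rows --pt "0 0 0" --pt "0 0 0" --pt "0 0 0" --pt "0 0 0" --pt "0 0 0" --turn '[0, 0, 0, 0, 0]' --fingers '[0, 0.3, 0.6, 1, 1]'

```text
clock: 11.05
eef_pos: [442.9, -308.7, 34.0]
tool_rot: [-3.131, 0.011, 1.433]
force: [0.4, 0.0, -0.5]
width: 78.3
```

```bash
python3 -c "
from h import *
print(mv(442.8,-308.5,130,1.433),mv(568,-322,130,1.546))"
```

```text
(array([ -0.9,  -1.1, -96. ]), np.float64(0.0)) (array([  2.9, 124.7, -97.3]), np.float64(-0.113))
```

>>> play_rows --pt "0 -0.5 -40" --pt "-1 -1 -96" --pt "1 50 -97" --pt "2 100 -97" --pt "3 124.7 -97" --turn '[0, 0, -0.05, -0.113, -0.113]' --fingers '[1, 1, 1, 1, 1]'

```text
clock: 11.68
eef_pos: [570.8, -321.6, 130.1]
tool_rot: [-3.133, 0.01, 1.548]
force: [-0.8, -0.6, -0.3]
width: 85.4
```

```bash
python3 -c "
from h import *
im,d,p=snap('wrist','w7')
s=ctrl.read_state();print(s['eef_pos'],s['tool_rot'],mv(568,-322,8.5,1.546))"
```

```text
[ 573.62837044 -321.22707354  129.90888323] [-3.1360639   0.0099426   1.54831775] (array([  0.3,  -4.9, 121.4]), np.float64(0.002))
```

View pics/w7.png

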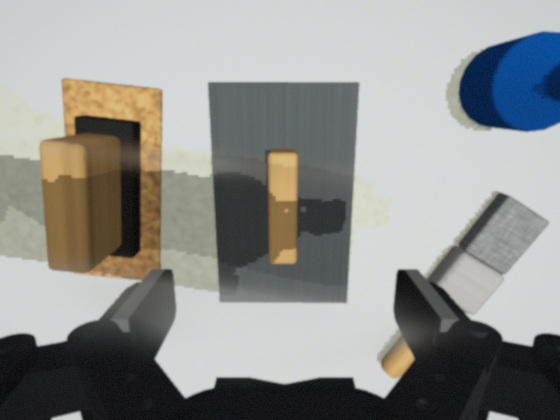

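```bash
python3 -c "
from h import *
im,d,p=load('w7')
for u,v,z in[(390,375,10),(405,335,10),(460,250,5),(270,152,31),(297,152,31),(296,262,31),(270,262,31)]:print(px2z(p,u,v,z).round(1))
im,d,p=load('top0')
for u,v,z in[(433,190,10),(385,166,5)]:print(px2z(p,u,v,z).round(1))"
```

```text
[ 655.1 -474.9   10. ]
[ 665.1 -435.7   10. ]
[ 704.2 -363.4    5. ]
[ 560.4 -281.    31. ]
[ 578.  -281.4   31. ]
[ 576.2 -359.4   31. ]
[ 557.7 -359.1   31. ]
[ 665.1 -471.9   10. ]
[ 736.6 -328.     5. ]
```

>>> play_rows --pt "0.5 -3 40" --pt "0.5 -5 85" --pt "0.5 -5 110" --pt "0.5 -5 121" --pt "0.5 -5 121.4" --turn '[0, 0, 0, 0, 0]' --fingers '[1, 1, 1, 0.7, 0.7]'

```text
clock: 12.35
eef_pos: [567.6, -321.8, 8.3]
tool_rot: [-3.135, 0.01, 1.548]
force: [-0.1, -0.2, 0.3]
width: 59.6
```

```bash
python3 -c "
from h import *
s=ctrl.read_state();print(s['eef_pos'],s['tool_rot'],mv(568,-321.5,8.5,1.546))"
```

```text
[ 567.5808949  -321.76948793    8.32943858] [-3.13537894  0.00963885  1.5481652 ] (array([ 0.3,  0.4, -0.2]), np.float64(0.002))
```

>>> play_rows --pt "0 0 0" --pt "0 0 0" --pt "0 0 0" --pt "0 0 0" --pt "0 0 0" --turn '[0, 0, 0, 0, 0]' --fingers '[0, 0, 0, 0, 0]'

```text
clock: 12.98
eef_pos: [568.4, -322.2, 9.7]
tool_rot: [-3.137, 0.011, 1.548]
force: [-1.9, -0.5, 5.2]
width: 18.5
```

>>> play_rows --pt "0 0 -20" --pt "0 0 -60" --pt "0 0 -110" --pt "0 0 -130" --pt "0 0 -130" --turn '[0, 0, 0, 0, 0]' --fingers '[0, 0, 0, 0, 0]'

```text
clock: 13.6
eef_pos: [570.2, -321.3, 142.6]
tool_rot: [-3.141, 0.013, 1.548]
force: [-0.5, -0.1, -2.0]
width: 18.7
```

```bash
python3 -c "
from h import *
im,d,p=snap('wrist','w8')
im,d,p=snap('side','s8')
s=ctrl.read_state();print(s['eef_pos'],s['tool_rot'],mv(*pw(126.5,0),135,1.759))"
```

```text
[ 568.26236215 -320.61294645  139.36711868] [-3.13615814  0.01032384  1.54809946] (array([335.6, 100.2,   0.4]), np.float64(-0.211))
```

View pics/w8.png

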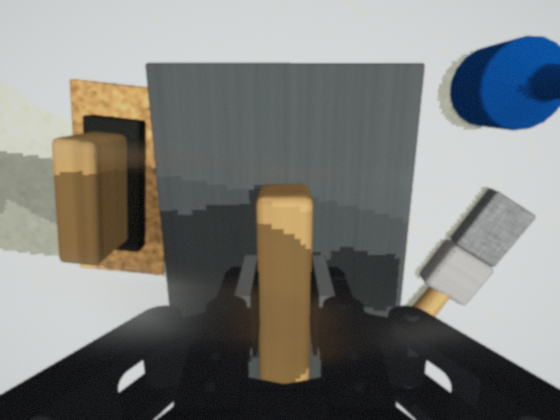

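View pics/s8.png

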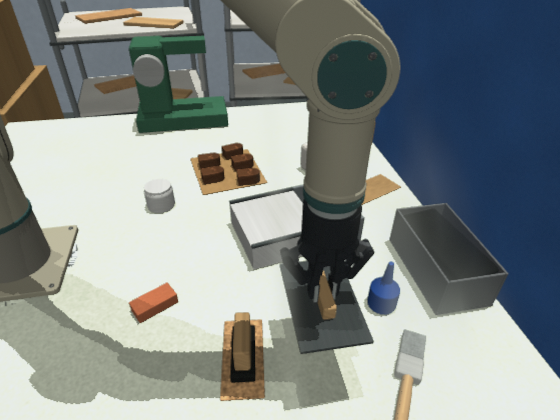

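>>> play_rows --pt "50 8 0" --pt "105 22 -5" --pt "160 38 -5" --pt "215 55 -5" --pt "265 72 -5" --turn '[0, -0.05, -0.1, -0.15, -0.18]' --fingers '[0, 0, 0, 0, 0]'

```text
clock: 14.32
eef_pos: [645.5, -55.0, 139.4]
tool_rot: [-3.131, 0.008, 1.73]
force: [1.0, -0.5, -1.7]
width: 18.7
```

```bash
python3 -c "
from h import *
s=ctrl.read_state();print(s['eef_pos'],s['tool_rot'],mv(*pw(126.5,0),120,1.759))"
```

```text
[645.46895714 -55.015387   139.41227132] [-3.13121151  0.00814087  1.7300984 ] (array([62.1, 41.1, 18.5]), np.float64(-0.029))
```

>>> play_rows --pt "40 27 5" --pt "62 41 12" --pt "62 41 18" --pt "62 41 18" --pt "62 41 18" --turn '[-0.02, -0.029, -0.029, -0.029, -0.029]' --fingers '[0, 0, 0, 0, 0]'

```text
clock: 14.95
eef_pos: [675.4, 10.2, 120.1]
tool_rot: [-3.13, 0.009, 1.757]
force: [0.5, 0.2, -2.2]
width: 18.7
```

```bash
python3 -c "
from h import *
im,d,p=snap('wrist','w9')
im,d,p=snap('top','t9');crop(im,200,130,340,265,'t9c')
im,d,p=snap('side','s9');crop(im,200,120,400,290,'s9c')
s=ctrl.read_state();print(s['eef_pos'],s['tool_rot'],wp(s['eef_pos']),mv(*pw(126.5,0),76,1.759))"
```

```text
[675.95433893  11.22365256 120.80667208] [-3.13122172  0.00836927  1.75748183] (np.float64(126.1), np.float64(-1.4)) (array([ 1.7,  0.8, 44.8]), np.float64(-0.002))
```

View pics/w9.png

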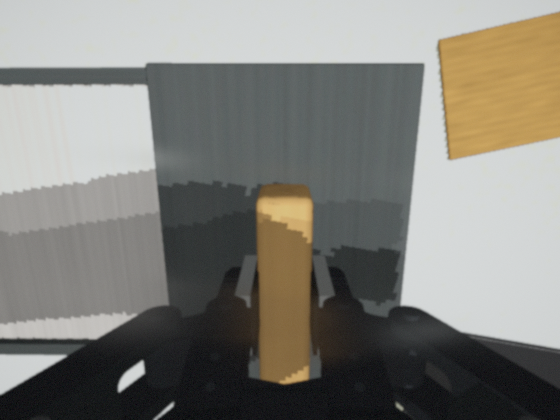

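View pics/s9c.png

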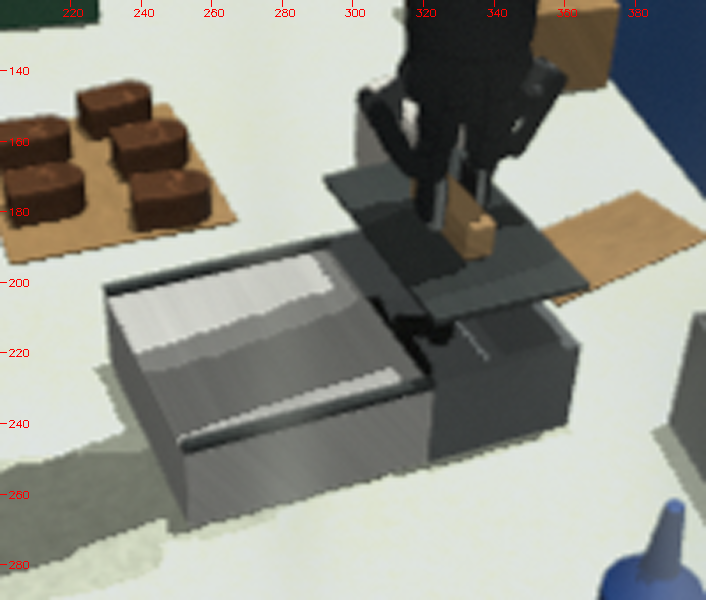

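>>> play_rows --pt "1 0.5 15" --pt "1.5 0.8 30" --pt "1.7 0.8 39" --pt "1.7 0.8 42" --pt "1.7 0.8 42" --turn '[0, 0, 0, 0, 0]' --fingers '[0, 0, 0, 0, 0]'

```text
clock: 15.72
eef_pos: [676.1, 12.7, 78.5]
tool_rot: [-3.131, 0.008, 1.758]
force: [0.5, -0.0, -2.2]
width: 18.9
```

```bash
python3 -c "
from h import *
im,d,p=snap('wrist','w10')
im,d,p=snap('top','t10');crop(im,220,140,340,265,'t10c')
im,d,p=snap('side','s10');crop(im,200,120,400,290,'s10c')
s=ctrl.read_state();print(s['eef_pos'],s['force'],s['tool_rot'],wp(s['eef_pos']))"
```

```text
[676.54251579  12.71772272  79.35710963] [ 0.07167481  0.60202165 -1.76854688] [-3.13234694  0.00844818  1.7574333 ] (np.float64(127.0), np.float64(-0.0))
```

View pics/w10.png

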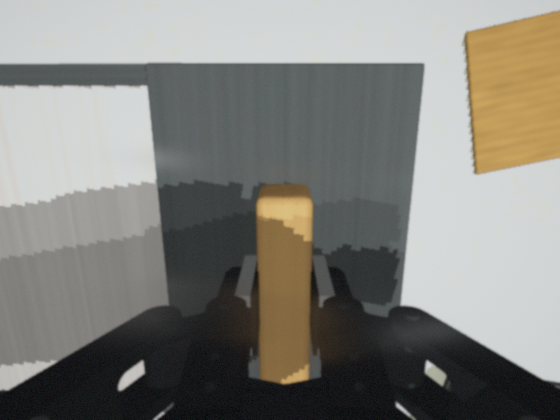

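View pics/s10c.png

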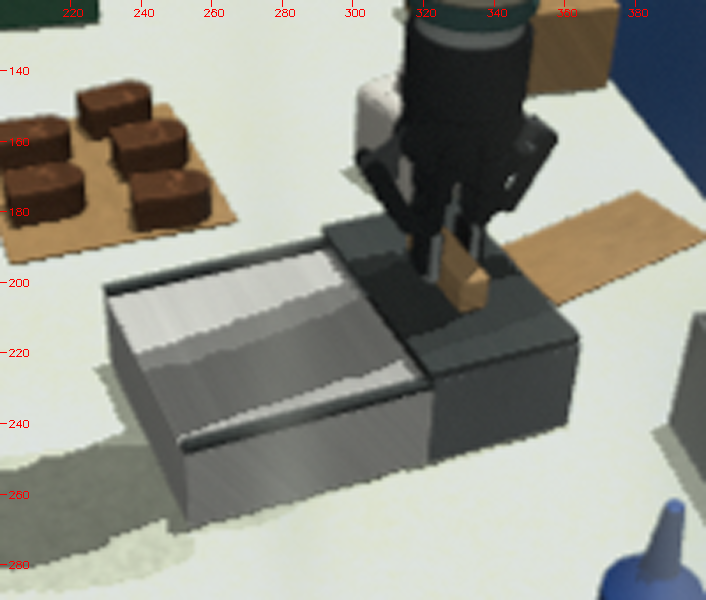

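View pics/t10c.png

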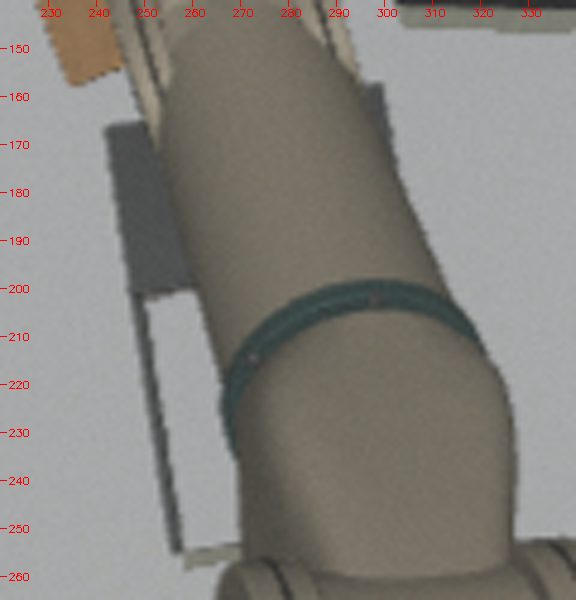

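>>> play_rows --pt "0 0 2" --pt "0 0 3.5" --pt "0 0 4.5" --pt "0 0 5" --pt "0 0 5" --turn '[0, 0, 0, 0, 0]' --fingers '[0, 0, 0, 0, 0]'

```text
clock: 16.5
eef_pos: [676.6, 12.6, 75.8]
tool_rot: [-3.133, 0.009, 1.757]
force: [-3.0, -0.9, 6.9]
width: 18.5
```

>>> play_rows --pt "0 0 1" --pt "0 0 2" --pt "0 0 2" --pt "0 0 2" --turn '[0, 0, 0, 0]' --fingers '[0, 0, 0, 0]'

```text
clock: 17.0
eef_pos: [676.6, 12.7, 75.7]
tool_rot: [-3.133, 0.009, 1.757]
force: [-6.0, -0.8, 11.8]
width: 18.7
```

>>> play_rows --pt "0 0 3" --pt "0 0 5" --pt "0 0 5" --pt "0 0 5" --turn '[0, 0, 0, 0]' --fingers '[0, 0, 0, 0]'

```text
clock: 17.5
eef_pos: [676.6, 12.7, 75.7]
tool_rot: [-3.134, 0.011, 1.757]
force: [-12.5, -0.7, 28.6]
width: 18.6
```

>>> play_rows --pt "0 0 0.5" --pt "0 0 0" --pt "0 0 0" --pt "0 0 0" --pt "0 0 0" --turn '[0, 0, 0, 0, 0]' --fingers '[0, 0, 0.3, 0.6, 0.6]'

```text
clock: 18.12
eef_pos: [676.5, 12.6, 75.3]
tool_rot: [-3.134, 0.01, 1.757]
force: [0.2, -0.2, -0.3]
width: 51.4
```

>>> play_rows --pt "0 0 -15" --pt "0 0 -60" --pt "0 0 -110" --pt "0 0 -120" --turn '[0, 0, 0, 0]' --fingers '[0.7, 1, 1, 1]'

```text
clock: 18.62
eef_pos: [679.9, 14.7, 200.6]
tool_rot: [3.141, 0.011, 1.757]
force: [-0.5, -0.2, -0.3]
width: 85.5
```

```bash
python3 -c "
from h import *
im,d,p=snap('wrist','w11')
im,d,p=snap('side','s11')
s=ctrl.read_state();print(s['eef_pos'],s['force'],s['tool_rot'],wp(s['eef_pos']),p['position'])"
```

```text
[678.21924582  14.19779004 197.58016759] [ 0.29001237 -0.21800452 -1.21592043] [-3.13742127  0.01093406  1.75700697] (np.float64(128.9), np.float64(1.1)) [ 423.71055052 -709.36284726  618.30543175]
```

View pics/w11.png

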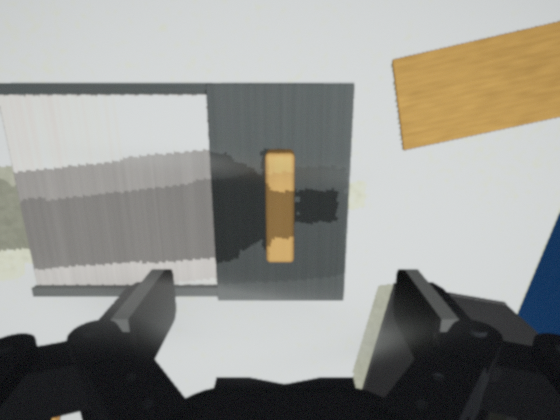

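View pics/s11.png

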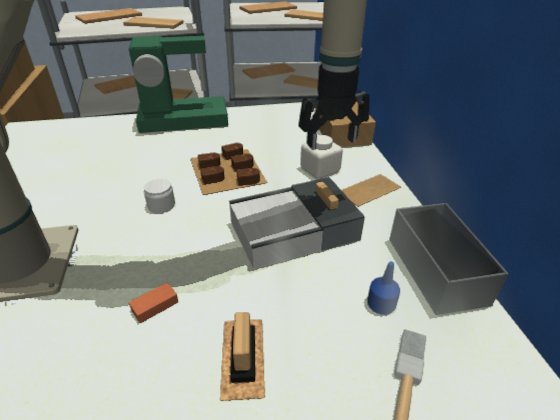

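```bash
python3 -c "
from h import *
print(mv(545,265,250,3.14), ctrl.read_state()['qpos'].round(2))"
```

```text
(array([270.5, -84.7, -55. ]), np.float64(-1.383)) [ 0.11  0.72 -0.32  1.46  0.26  1.01 -0.09]
```

>>> play_rows --pt "10 -5 -30" --pt "60 -20 -50" --pt "110 -36 -54" --pt "160 -50 -55" --pt "210 -66 -55" --turn '[-0.18, -0.36, -0.54, -0.72, -0.9]' --fingers '[1, 1, 1, 1, 1]'

```text
clock: 19.35
eef_pos: [573.0, 209.8, 249.2]
tool_rot: [-3.129, 0.002, 2.663]
force: [-0.9, 0.2, -0.8]
width: 85.4
```

```bash
python3 -c "
from h import *
s=ctrl.read_state();print(s['eef_pos'],s['tool_rot'],s['qpos'].round(2),mv(545,265,250,3.14))"
```

```text
[573.0266278  209.77570536 249.16639015] [-3.12853759e+00  1.90158539e-03  2.66281917e+00] [-0.05  0.61 -0.59  1.59  0.38  1.06  0.35] (array([50.3, 36.1, -1.4]), np.float64(-0.477))
```

>>> play_rows --pt "25 18 -1" --pt "40 28 -1" --pt "50 36 -1" --pt "50 36 -1" --turn '[-0.18, -0.36, -0.477, -0.477]' --fingers '[1, 1, 1, 1]'

```text
clock: 19.85
eef_pos: [543.9, 265.4, 248.2]
tool_rot: [-3.129, -0.007, 3.141]
force: [0.6, -0.6, -0.1]
width: 85.2
```

```bash
python3 -c "
from h import *
im,d,p=snap('wrist','w12')
s=ctrl.read_state();print(s['eef_pos'],s['tool_rot'],s['qpos'].round(2),p['position'],p['rotation'])"
```

```text
[544.68079741 264.27551424 248.34770334] [-3.12801899 -0.00642566  3.13826729] [-0.08  0.64 -0.71  1.6   0.46  1.09  0.65] [475.07477881 268.28734556 391.82376618] [-0.2673149   0.01221786  1.57051271]
```

View pics/w12.png

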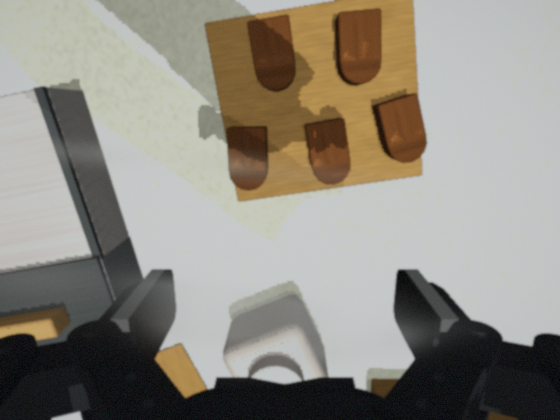

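```bash
python3 -c "
from h import *
im,d,p=load('w12')
crop(im,220,0,440,110,'c13a');crop(im,220,85,440,205,'c13b')"
```

```text
(no output)
```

View pics/c13a.png

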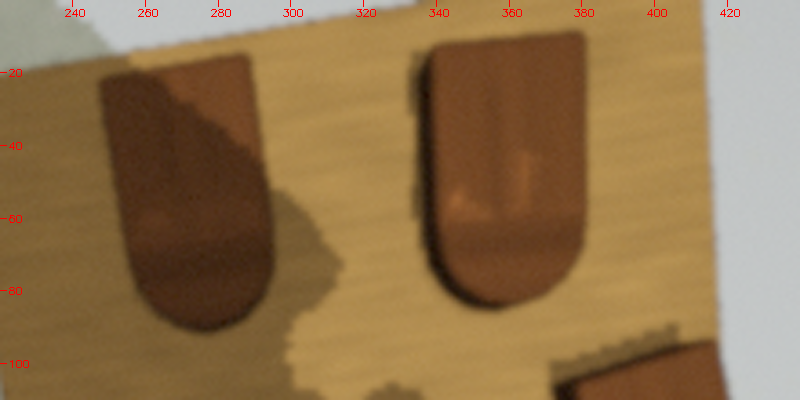

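View pics/c13b.png

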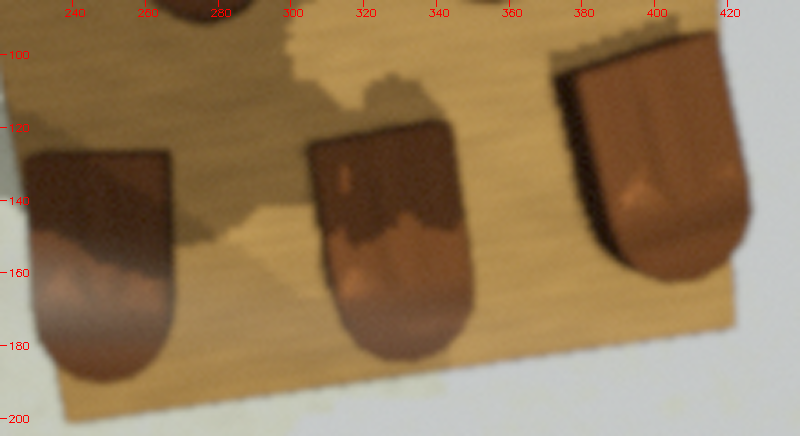

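```bash
cat > f2.py <<'E'
from h import *
im,d,p=load('w12')
def cr(x0,y0,s,L): return [(x0+x/s-.5,y0+y/s-.5) for x,y in L]
s=800/220
for nm,px in [('a1',cr(220,0,s,[(100,80),(247,55),(208,332)])),('a2',cr(220,0,s,[(432,45),(584,32),(495,308)])),
 ('b1',cr(220,85,s,[(25,153),(170,152),(105,382)])),('b2',cr(220,85,s,[(308,145),(448,122),(402,361)])),('b3',cr(220,85,s,[(578,75),(715,33),(672,282)]))]:
    y=0
    for _ in range(4):
        q,r=fit(p,[(-31,-19,34),(-31,19,34),(12+19*np.cos(y),-19*np.sin(y),34)],px,[540,270,y]); y=q[2]
    print(nm,q.round(3),r.round(1).tolist())
E
python3 f2.py
```

```text
a1 [4.27871e+02 2.54384e+02 1.75000e-01] [[-0.8, 0.7], [1.1, -0.9], [-0.4, 0.2]]
a2 [4.22157e+02 3.29861e+02 2.50000e-02] [[-1.3, -1.3], [0.5, 0.9], [0.8, 0.5]]
b1 [5.21394e+02 2.28098e+02 8.00000e-03] [[-0.1, -0.2], [0.1, -0.3], [-0.0, 0.6]]
b2 [5.15926e+02 3.06554e+02 1.85000e-01] [[-0.6, 0.2], [0.8, -1.1], [-0.2, 0.9]]
b3 [4.95264e+02 3.77079e+02 2.85000e-01] [[-1.5, -0.4], [1.2, -1.0], [0.3, 1.6]]
```

```bash
cat > f3.py <<'E'
from h import *
im,d,p=load('top0')
def cr(x0,y0,s,L): return [(x0+x/s-.5,y0+y/s-.5) for x,y in L]
for nm,px in [('b1',[(438,238),(540,240),(490,82)]),('b2',[(245,248),(340,240),(285,92)]),('b3',[(75,303),(163,285),(97,143)]),('a1',[(367,487),(463,472),(412,322)]),('a2',[(162,490),(258,488),(215,330)])]:
    px=cr(135,210,7.5,px);y=0
    for _ in range(4):
        q,r=fit(p,[(-31,19,34),(-31,-19,34),(12+19*np.cos(y),-19*np.sin(y),34)],px,[540,270,y]); y=q[2]
    print(nm,q.round(3),r.round(1).tolist())
E
python3 f3.py
```

```text
b1 [5.24569e+02 2.23755e+02 3.80000e-02] [[0.2, 0.3], [-0.4, -0.2], [0.1, -0.1]]
b2 [5.20062e+02 3.03110e+02 1.32000e-01] [[-0.2, 0.4], [0.1, 0.1], [0.1, -0.5]]
b3 [4.98415e+02 3.73959e+02 2.69000e-01] [[-0.5, 0.6], [0.4, -0.2], [0.1, -0.4]]
a1 [4.30693e+02 2.50347e+02 1.17000e-01] [[0.0, -0.2], [0.3, 0.5], [-0.3, -0.3]]
a2 [4.25555e+02 3.27257e+02 3.30000e-02] [[-0.1, 0.0], [0.2, 0.2], [-0.0, -0.2]]
```

```bash
python3 -c "
from h import *
print(mv(518,226,60,3.161),mv(518,226,7,3.161))"
```

```text
(array([ 25.3, -35.8, 189. ]), np.float64(-0.023)) (array([ 25. , -35.1, 242. ]), np.float64(-0.023))
```

>>> play_rows --pt "12 -18 40" --pt "25 -36 90" --pt "25 -36 145" --pt "25 -35.5 180" --pt "25 -35.5 190" --turn '[-0.02, -0.02, -0.02, -0.02, -0.02]' --fingers '[0.7, 0.7, 0.7, 0.7, 0.7]'

```text
clock: 20.52
eef_pos: [517.2, 224.2, 56.6]
tool_rot: [-3.125, -0.011, -3.127]
force: [0.0, 0.5, 0.9]
width: 59.9
```

```bash
python3 -c "
from h import *
im,d,p=snap('wrist','w14')
s=ctrl.read_state();print(s['eef_pos'],s['tool_rot'],mv(518,226,7,3.161))"
```

```text
[517.5496291  224.83530425  56.89109943] [-3.12603735 -0.00971572 -3.12696412] (array([-1. ,  1.9, 49.9]), np.float64(-0.005))
```

View pics/w14.png

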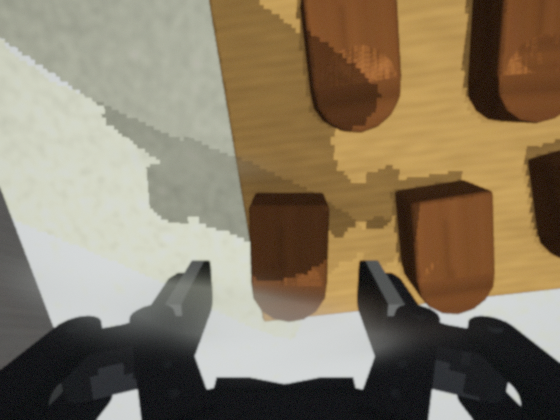

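>>> play_rows --pt "-1 2 25" --pt "-1 2 43" --pt "-1 2 50" --pt "-1 2 50" --pt "-1 2 50" --turn '[0, 0, 0, 0, 0]' --fingers '[0.7, 0.7, 0.7, 0.2, 0]'

```text
clock: 21.2
eef_pos: [518.6, 226.5, 7.8]
tool_rot: [-3.127, -0.008, -3.127]
force: [0.7, -0.1, -1.2]
width: 36.9
```

>>> play_rows --pt "0 0 0" --pt "0 0 0" --pt "0 0 -20" --pt "0 0 -60" --pt "0 0 -115" --turn '[0, 0, 0, 0, 0]' --fingers '[0, 0, 0, 0, 0]'

```text
clock: 21.82
eef_pos: [518.8, 227.9, 124.3]
tool_rot: [-3.126, -0.01, -3.127]
force: [2.0, -0.3, -0.7]
width: 37.1
```

```bash
python3 -c "
from h import *
s=ctrl.read_state();print(s['eef_pos'],s['tool_rot'],s['qpos'].round(2));print(mv(*pw(38-5,36),120,3.33))"
```

```text
[518.81978189 227.87676869 124.30477304] [-3.1261817  -0.01011446 -3.12651595] [-0.07  0.73 -0.63  1.83  0.6   0.8   0.56]
(array([ -55.7, -198.1,    6.8]), np.float64(-0.173))
```

```bash
python3 -c "
from h import *
print(mv(*pw(30,36),120,3.33))"
```

```text
(array([ -52.8, -198.6,    6.8]), np.float64(-0.173))
```

>>> play_rows --pt "-14 -50 0" --pt "-29 -108 2" --pt "-42 -160 5" --pt "-53 -198.5 6" --pt "-53 -198.5 7" --turn '[-0.04, -0.09, -0.14, -0.173, -0.173]' --fingers '[0, 0, 0, 0, 0]'

```text
clock: 22.45
eef_pos: [575.7, 25.0, 120.5]
tool_rot: [-3.125, -0.012, -2.961]
force: [-0.6, -0.4, -0.4]
width: 36.8
```

```bash
python3 -c "
from h import *
s=ctrl.read_state();print(s['eef_pos'],s['tool_rot'],s['qpos'].round(2),wp(s['eef_pos']));print(mv(*pw(30,36),64,3.33))"
```

```text
[575.66541663  24.99112813 120.53135628] [-3.12545829 -0.0123796  -2.960876  ] [ 0.32  0.76 -0.69  1.81  0.66  0.83  1.05] (np.float64(30.2), np.float64(30.9))
(array([-0.5,  6. , 56.4]), np.float64(-0.008))
```

>>> play_rows --pt "-0.5 6 20" --pt "-0.5 6 42" --pt "-0.5 6 53" --pt "-0.5 6 56" --pt "-0.5 6 56" --turn '[0, 0, 0, 0, 0]' --fingers '[0, 0, 0, 0, 0]'

```text
clock: 23.08
eef_pos: [574.7, 30.8, 64.7]
tool_rot: [-3.126, -0.012, -2.96]
force: [-0.6, 0.1, -0.2]
width: 37.1
```

>>> play_rows --pt "0 0 0.3" --pt "0 0 0.3" --pt "0 0 0" --pt "0 0 0" --pt "0 0 -20" --turn '[0, 0, 0, 0, 0]' --fingers '[0, 0.5, 0.6, 0.6, 0.6]'

```text
clock: 23.7
eef_pos: [573.7, 30.8, 84.3]
tool_rot: [-3.126, -0.015, -2.96]
force: [0.1, 0.1, -0.8]
width: 51.5
```

```bash
python3 -c "
from h import *
s=ctrl.read_state();print(s['eef_pos'],s['tool_rot'],wp(s['eef_pos']));print(mv(425,252,130,3.29),)"
```

```text
[573.74846658  30.81057634  84.29745293] [-3.12581281 -0.01493776 -2.95972532] (np.float64(29.4), np.float64(37.0))
(array([107. , 243.7, -48. ]), np.float64(0.033))
```

>>> play_rows --pt "0 0 -36" --pt "20 45 -40" --pt "43 98 -44" --pt "66 150 -46" --pt "89 203 -48" --turn '[0, 0, 0.01, 0.02, 0.03]' --fingers '[0.6, 0.7, 0.7, 0.7, 0.7]'

```text
clock: 24.32
eef_pos: [449.5, 216.9, 131.9]
tool_rot: [-3.126, -0.012, -2.99]
force: [0.6, 1.0, -0.3]
width: 59.6
```

```bash
python3 -c "
from h import *
im,d,p=snap('wrist','w15')
s=ctrl.read_state();print(s['eef_pos'],s['tool_rot'],s['qpos'].round(2));print(mv(424.4,251.6,60,3.288))"
```

```text
[444.02672533 226.03955433 133.04888121] [-3.13398426 -0.01310704 -2.97886409] [-0.07  0.65 -0.69  2.    0.63  0.72  0.58]
(array([14.3, 29. , 73. ]), np.float64(0.016))
```

View pics/w15.png

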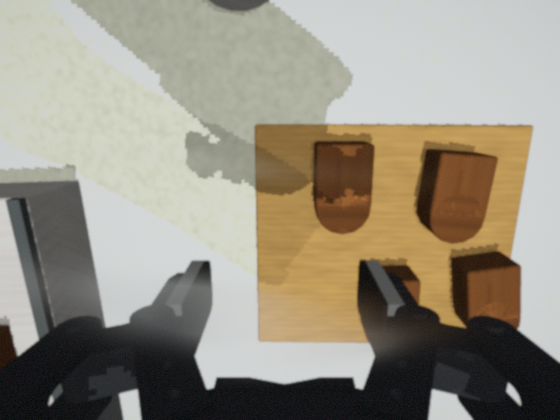

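>>> play_rows --pt "10 20 20" --pt "14 29 45" --pt "14 29 65" --pt "14 29 73" --pt "14 29 73" --turn '[0.016, 0.016, 0.016, 0.016, 0.016]' --fingers '[0.7, 0.7, 0.7, 0.7, 0.7]'

```text
clock: 25.0
eef_pos: [425.0, 251.6, 60.4]
tool_rot: [-3.134, -0.013, -2.995]
force: [0.4, -0.7, 0.4]
width: 59.3
```

```bash
python3 -c "
from h import *
im,d,p=snap('wrist','w16')
s=ctrl.read_state();print(s['eef_pos'],s['tool_rot'],s['qpos'].round(2));print(mv(424.4,251.6,7,3.288))"
```

```text
[425.21152915 251.81103146  60.71267715] [-3.13415724 -0.01202215 -2.99531153] [-0.23  0.75 -0.55  2.06  0.76  0.55  0.38]
(array([ 0.2,  0.3, 53.7]), np.float64(-0.0))
```

View pics/w16.png

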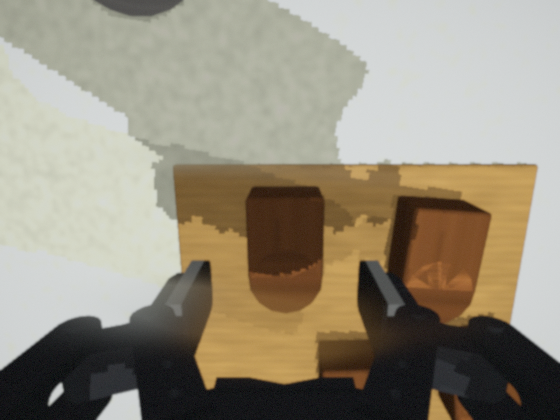

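>>> play_rows --pt "0 0 25" --pt "0 0 46" --pt "0 0 53.5" --pt "0 0 53.5" --pt "0 0 53.5" --turn '[0, 0, 0, 0, 0]' --fingers '[0.7, 0.7, 0.7, 0.2, 0]'

```text
clock: 25.68
eef_pos: [425.1, 251.8, 8.2]
tool_rot: [-3.135, -0.011, -2.995]
force: [-0.4, 0.3, -0.0]
width: 37.1
```

>>> play_rows --pt "0 0 0" --pt "0 0 0" --pt "0 0 -20" --pt "0 0 -60" --pt "0 0 -115" --turn '[0, 0, 0, 0, 0]' --fingers '[0, 0, 0, 0, 0]'

```text
clock: 26.3
eef_pos: [425.4, 252.1, 123.6]
tool_rot: [-3.134, -0.013, -2.995]
force: [1.9, 0.1, 0.2]
width: 37.3
```

```bash
python3 -c "
from h import *
s=ctrl.read_state();print(s['eef_pos'],s['tool_rot'],s['qpos'].round(2));print(mv(*pw(30,-36),122,3.33))"
```

```text
[425.44263665 252.08076559 123.6404433 ] [-3.13396483 -0.01335994 -2.99498749] [-0.15  0.66 -0.67  2.02  0.64  0.69  0.49]
(array([-118. , -313.4,    2.5]), np.float64(-0.042))
```

>>> play_rows --pt "-18 -48 0" --pt "-38 -101 0" --pt "-58 -155 0" --pt "-78 -208 1" --pt "-97 -258 2" --turn '[-0.01, -0.02, -0.03, -0.042, -0.042]' --fingers '[0, 0, 0, 0, 0]'

```text
clock: 26.92
eef_pos: [559.7, 8.8, 122.4]
tool_rot: [-3.134, -0.014, -2.954]
force: [0.5, 1.8, -0.9]
width: 37.0
```

>>> play_rows --pt "-15 -40 0" --pt "-21 -54 0" --pt "-21 -54 0" --pt "-21 -54 0" --turn '[0, 0, 0, 0]' --fingers '[0, 0, 0, 0]'

```text
clock: 27.42
eef_pos: [589.6, -38.0, 122.6]
tool_rot: [-3.136, -0.014, -2.951]
force: [0.9, 0.9, -0.7]
width: 37.0
```

```bash
python3 -c "
from h import *
im,d,p=snap('wrist','w17')
s=ctrl.read_state();print(s['eef_pos'],s['tool_rot'],s['qpos'].round(2),wp(s['eef_pos']));print(mv(*pw(30,-36),64.2,3.33))"
```

```text
[589.65908664 -37.94643937 122.70613644] [-3.13551675 -0.01390486 -2.95020724] [ 0.44  0.79 -0.72  1.76  0.66  0.87  1.18] (np.float64(32.2), np.float64(-33.5))
(array([ 1.4, -2.1, 58.5]), np.float64(0.003))
```

View pics/w17.png

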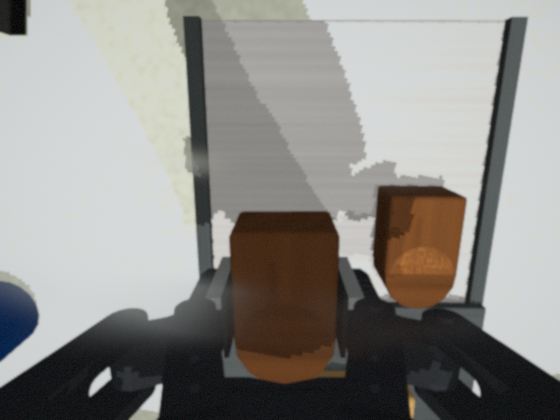

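Heel 1 stands square at right (u≈420), and the held heel is centred. Lowering.

>>> play_rows --pt "1.4 -2 20" --pt "1.4 -2 43" --pt "1.4 -2 55" --pt "1.4 -2 58" --pt "1.4 -2 58" --turn '[0, 0, 0, 0, 0]' --fingers '[0, 0, 0, 0, 0]'

```text
clock: 28.1
eef_pos: [587.8, -40.1, 64.7]
tool_rot: [-3.136, -0.014, -2.949]
force: [0.1, 0.2, -1.0]
width: 37.0
```

>>> play_rows --pt "0 0 0.3" --pt "0 0 0.3" --pt "0 0 0" --pt "0 0 0" --pt "0 0 -20" --turn '[0, 0, 0, 0, 0]' --fingers '[0, 0.5, 0.6, 0.6, 0.6]'

```text
clock: 28.72
eef_pos: [586.9, -40.1, 84.3]
tool_rot: [-3.136, -0.017, -2.949]
force: [-0.6, -0.5, 0.1]
width: 51.1
```

```bash
python3 -c "
from h import *
s=ctrl.read_state();print(s['eef_pos'],s['tool_rot'],wp(s['eef_pos']));print(mv(419,328.4,130,3.17),)"
```

```text
[586.89064056 -40.12724719  84.25794108] [-3.13628797 -0.01701819 -2.94920678] (np.float64(29.0), np.float64(-35.2))
(array([ 95.1, 393.6, -46.2]), np.float64(0.164))
```

>>> play_rows --pt "0 0 -40" --pt "12 50 -45" --pt "26 108 -46" --pt "40 167 -46" --pt "54 226 -46" --turn '[0, 0.02, 0.05, 0.08, 0.11]' --fingers '[0.6, 0.7, 0.7, 0.7, 0.7]'

```text
clock: 29.35
eef_pos: [491.1, 173.7, 131.5]
tool_rot: [-3.135, -0.014, -3.061]
force: [0.4, 0.6, -0.2]
width: 59.5
```

```bash
python3 -c "
from h import *
s=ctrl.read_state();print(s['eef_pos'],s['tool_rot'],s['qpos'].round(2));print(mv(419,328.4,60,3.17))"
```

```text
[491.1208648  173.7005753  131.54236464] [-3.13511329 -0.01406585 -3.06053675] [ 0.05  0.68 -0.68  1.95  0.62  0.75  0.65]
(array([ 58.3, 160.5,  71.3]), np.float64(0.053))
```

>>> play_rows --pt "20 55 0" --pt "40 111 0" --pt "54 150 20" --pt "58 160.5 55" --pt "58 160.5 71" --turn '[0.02, 0.04, 0.053, 0.053, 0.053]' --fingers '[0.7, 0.7, 0.7, 0.7, 0.7]'

```text
clock: 29.98
eef_pos: [418.5, 329.4, 60.1]
tool_rot: [-3.134, -0.014, -3.111]
force: [0.3, -0.0, 0.1]
width: 59.8
```

```bash
python3 -c "
from h import *
im,d,p=snap('wrist','w18')
s=ctrl.read_state();print(s['eef_pos'],s['tool_rot'],s['qpos'].round(2));print(mv(419,328.4,7,3.17))"
```

```text
[418.56336508 327.52883382  58.60836935] [-3.13214488 -0.01568658 -3.11281072] [-0.36  0.79 -0.55  1.96  0.69  0.61  0.23]
(array([-1.3,  1.3, 51.6]), np.float64(0.0))
```

View pics/w18.png

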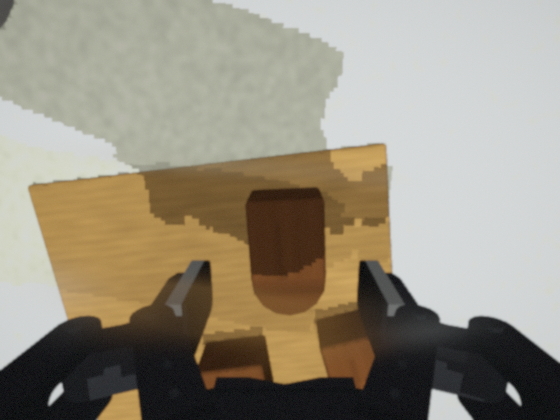

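>>> play_rows --pt "-0.5 1.3 25" --pt "-0.5 1.3 44" --pt "-0.5 1.3 51.5" --pt "-0.5 1.3 51.5" --pt "-0.5 1.3 51.5" --turn '[0, 0, 0, 0, 0]' --fingers '[0.7, 0.7, 0.7, 0.2, 0]'

```text
clock: 30.65
eef_pos: [419.0, 328.7, 8.2]
tool_rot: [-3.133, -0.014, -3.113]
force: [0.1, 0.5, -1.0]
width: 36.7
```

>>> play_rows --pt "0 0 0" --pt "0 0 0" --pt "0 0 -20" --pt "0 0 -60" --pt "0 0 -115" --turn '[0, 0, 0, 0, 0]' --fingers '[0, 0, 0, 0, 0]'

```text
clock: 31.28
eef_pos: [419.9, 328.8, 123.6]
tool_rot: [-3.131, -0.017, -3.113]
force: [0.7, 0.5, 0.3]
width: 37.3
```

```bash
python3 -c "
from h import *
s=ctrl.read_state();print(s['eef_pos'],s['tool_rot'],s['qpos'].round(2));print(mv(*pw(-43,36),122,3.33))"
```

```text
[419.89819591 328.8333051  123.56278412] [-3.13144251 -0.01659042 -3.11300479] [-0.3   0.7  -0.64  1.91  0.6   0.75  0.31]
(array([ -74. , -314.7,    3.5]), np.float64(-0.16))
```

>>> play_rows --pt "-12 -50 0" --pt "-26 -110 0" --pt "-40 -170 1" --pt "-54 -230 2" --pt "-65 -280 3" --turn '[-0.03, -0.06, -0.09, -0.12, -0.16]' --fingers '[0, 0, 0, 0, 0]'

```text
clock: 31.9
eef_pos: [493.1, 47.9, 122.3]
tool_rot: [-3.133, -0.018, -2.953]
force: [0.1, 0.5, -0.5]
width: 37.2
```

```bash
python3 -c "
from h import *
s=ctrl.read_state();print(s['eef_pos'],s['tool_rot'],s['qpos'].round(2),wp(s['eef_pos']));print(mv(*pw(-43,36),64.2,3.33))"
```

```text
[493.12524189  47.94771394 122.33000008] [-3.13338734 -0.01821211 -2.95326259] [ 0.31  0.68 -0.71  2.02  0.68  0.72  0.92] (np.float64(-46.6), np.float64(68.9))
(array([ -4.7, -32.4,  58.3]), np.float64(-0.0))
```

>>> play_rows --pt "-4.5 -28 0" --pt "-4.7 -32.4 10" --pt "-4.7 -32.4 38" --pt "-4.7 -32.4 53" --pt "-4.7 -32.4 56" --turn '[0, 0, 0, 0, 0]' --fingers '[0, 0, 0, 0, 0]'

```text
clock: 32.52
eef_pos: [502.0, 17.4, 65.7]
tool_rot: [-3.134, -0.02, -2.951]
force: [1.3, 0.3, -0.9]
width: 37.2
```

```bash
python3 -c "
from h import *
s=ctrl.read_state();print(s['eef_pos'],s['tool_rot'],wp(s['eef_pos']));print(mv(*pw(-43,36),64,3.33))"
```

```text
[501.97698342  17.39605698  65.65661336] [-3.13400499 -0.02012722 -2.95120052] (np.float64(-43.6), np.float64(37.2))
(array([-0.7, -1.2,  1.7]), np.float64(0.002))
```

>>> play_rows --pt "0 0 1.5" --pt "0 0 1.8" --pt "0 0 1.8" --pt "0 0 1.6" --pt "0 0 1.6" --turn '[0, 0, 0, 0, 0]' --fingers '[0, 0, 0.5, 0.6, 0.6]'

```text
clock: 33.15
eef_pos: [502.1, 17.3, 64.3]
tool_rot: [-3.134, -0.02, -2.951]
force: [0.7, 0.2, 0.1]
width: 51.9
```

>>> play_rows --pt "0 0 -20" --pt "0 0 -60" --pt "0 0 -130" --pt "0 0 -180" --pt "0 0 -180" --turn '[0, 0, 0, 0, 0]' --fingers '[0.6, 0.6, 0.7, 0.7, 0.7]'

```text
clock: 33.78
eef_pos: [508.0, 20.3, 248.5]
tool_rot: [-3.133, -0.011, -2.952]
force: [0.1, -0.5, -0.1]
width: 59.5
```

```bash
python3 -c "
from h import *
im,d,p=snap('wrist','w19');im,d,p=snap('top','t19');crop(im,130,200,430,290,'t19c');im,d,p=snap('side','s19')
s=ctrl.read_state();print(s['eef_pos'],s['tool_rot'],wp(s['eef_pos']));print(mv(513,304,130,3.30))"
```

```text
[504.59471834  18.68196748 243.57598492] [-3.13332441 -0.02124113 -2.95178471] (np.float64(-40.8), np.float64(38.0))
(array([-64.5, 279.5, 109.9]), np.float64(0.031))
```

View pics/w19.png

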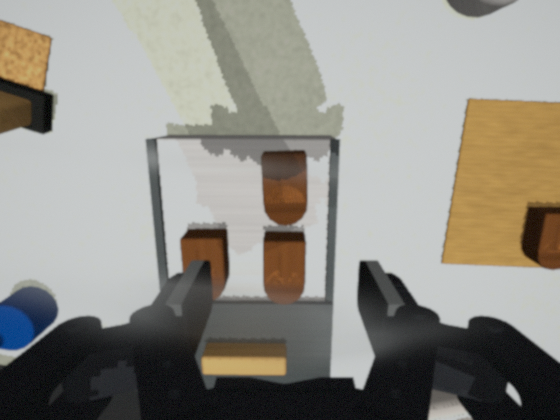

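View pics/t19c.png

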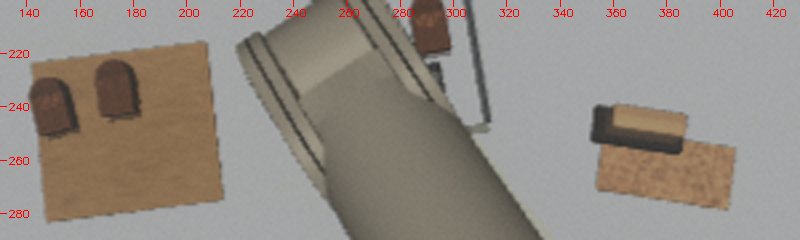

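View pics/s19.png

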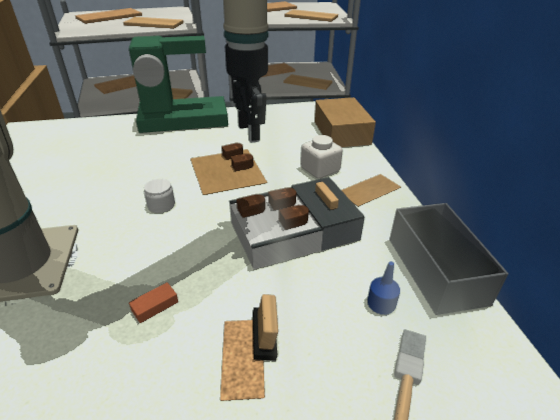

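>>> play_rows --pt "-13 56 10" --pt "-26 114 40" --pt "-39 172 70" --pt "-52 230 95" --pt "-62 270 110" --turn '[0, 0.01, 0.02, 0.03, 0.03]' --fingers '[0.63, 0.63, 0.63, 0.63, 0.63]'

```text
clock: 34.55
eef_pos: [510.6, 295.4, 126.8]
tool_rot: [-3.131, -0.025, -2.98]
force: [1.2, -0.8, -0.5]
width: 54.0
```

```bash
python3 -c "
from h import *
s=ctrl.read_state();print(s['eef_pos'],s['tool_rot'],s['qpos'].round(2));print(mv(513,304,60,3.30))"
```

```text
[510.5989737  295.42691671 126.83662983] [-3.13088085 -0.02511091 -2.98030907] [-0.15  0.78 -0.71  1.75  0.63  0.88  0.59]
(array([-5.4,  8.8, 66.6]), np.float64(0.003))
```

>>> play_rows --pt "-5 9 10" --pt "-5 9 40" --pt "-5 9 60" --pt "-5 9 66" --pt "-5 9 66" --turn '[0, 0, 0, 0, 0]' --fingers '[0.63, 0.63, 0.63, 0.63, 0.63]'

```text
clock: 35.17
eef_pos: [512.7, 303.6, 60.5]
tool_rot: [-3.131, -0.026, -2.981]
force: [0.1, -0.3, 0.9]
width: 54.1
```

```bash
python3 -c "
from h import *
im,d,p=snap('wrist','w20')
s=ctrl.read_state();print(s['eef_pos'],s['tool_rot'],s['qpos'].round(2));print(mv(513,304,7,3.30))"
```

```text
[513.00895335 304.04317728  61.1315489 ] [-3.13126271 -0.02442079 -2.9809154 ] [-0.2   0.87 -0.64  1.76  0.7   0.78  0.53]
(array([-1.3,  0.5, 54.1]), np.float64(0.002))
```

View pics/w20.png

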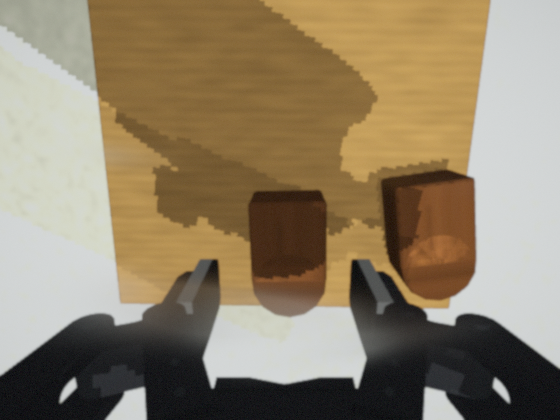

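>>> play_rows --pt "-1 1.3 25" --pt "-1 1.3 46" --pt "-1 1.3 53.7" --pt "-1 1.3 53.7" --pt "-1 1.3 53.7" --turn '[0, 0, 0, 0, 0]' --fingers '[0.63, 0.63, 0.63, 0.2, 0]'

```text
clock: 35.85
eef_pos: [512.9, 305.2, 8.1]
tool_rot: [-3.132, -0.023, -2.981]
force: [0.1, 0.1, -0.9]
width: 37.2
```

>>> play_rows --pt "0 0 0" --pt "0 0 0" --pt "0 0 -20" --pt "0 0 -60" --pt "0 0 -115" --turn '[0, 0, 0, 0, 0]' --fingers '[0, 0, 0, 0, 0]'

```text
clock: 36.48
eef_pos: [514.8, 306.3, 124.6]
tool_rot: [-3.131, -0.025, -2.98]
force: [0.7, -0.0, -1.2]
width: 37.2
```

```bash
python3 -c "
from h import *
s=ctrl.read_state();print(s['eef_pos'],s['tool_rot'],s['qpos'].round(2));print(mv(*pw(-43,-36),130,3.33))"
```

```text
[514.819438   306.30762871 124.56931283] [-3.13141851 -0.02507762 -2.98040201] [-0.17  0.79 -0.7   1.72  0.63  0.89  0.59]
(array([  56.6, -356.3,   -0.4]), np.float64(-0.027))
```

>>> play_rows --pt "8 -50 0" --pt "17 -108 0" --pt "26 -166 0" --pt "36 -226 0" --pt "45 -286 0" --turn '[0, -0.01, -0.02, -0.027, -0.027]' --fingers '[0, 0, 0, 0, 0]'

```text
clock: 37.1
eef_pos: [516.6, 15.0, 130.1]
tool_rot: [-3.131, -0.024, -2.953]
force: [0.7, -0.4, -0.2]
width: 37.3
```

```bash
python3 -c "
from h import *
s=ctrl.read_state();print(s['eef_pos'],s['tool_rot'],wp(s['eef_pos']));print(mv(*pw(-43,-36),120,3.33))"
```

```text
[516.62501416  15.03898646 130.06497973] [-3.1314788  -0.02358594 -2.95279668] (np.float64(-29.7), np.float64(32.2))
(array([ 13.1, -68. ,  11.1]), np.float64(0.0))
```

>>> play_rows --pt "9 -50 0" --pt "13 -68 5" --pt "13 -68 11" --pt "13 -68 11" --turn '[0, 0, 0, 0]' --fingers '[0, 0, 0, 0]'

```text
clock: 37.6
eef_pos: [516.4, -51.9, 120.2]
tool_rot: [-3.133, -0.023, -2.95]
force: [-0.8, 0.5, -0.1]
width: 37.1
```

```bash
python3 -c "
from h import *
s=ctrl.read_state();print(s['eef_pos'],s['tool_rot'],wp(s['eef_pos']));print(mv(*pw(-43,-36),64.2,3.33))"
```

```text
[516.35816102 -51.92980882 120.15668502] [-3.13307963 -0.02320505 -2.94979757] (np.float64(-42.5), np.float64(-33.6))
(array([-0.8, -1.9, 56. ]), np.float64(0.003))
```

>>> play_rows --pt "-0.8 -2 20" --pt "-0.8 -2 43" --pt "-0.8 -2 53" --pt "-0.8 -2 56" --pt "-0.8 -2 56" --turn '[0, 0, 0, 0, 0]' --fingers '[0, 0, 0, 0, 0]'

```text
clock: 38.22
eef_pos: [516.6, -53.9, 64.3]
tool_rot: [-3.133, -0.023, -2.949]
force: [0.0, -0.3, -0.7]
width: 37.2
```

>>> play_rows --pt "0 0 0.3" --pt "0 0 0.3" --pt "0 0 0" --pt "0 0 0" --pt "0 0 -20" --turn '[0, 0, 0, 0, 0]' --fingers '[0, 0.5, 0.6, 0.6, 0.6]'

```text
clock: 38.85
eef_pos: [516.0, -53.8, 83.6]
tool_rot: [-3.134, -0.025, -2.949]
force: [0.6, -0.7, 0.1]
width: 51.4
```

```bash
python3 -c "
from h import *
im,d,p=load('t19');crop(im,345,230,415,285,'c21')
print(pxd(p,d,370,246),pxd(p,d,349,248))"
```

```text
[ 491.09543465 -268.27220781   71.24477415] [ 484.7230921  -221.54646485   -6.24628567]
```

View pics/c21.png

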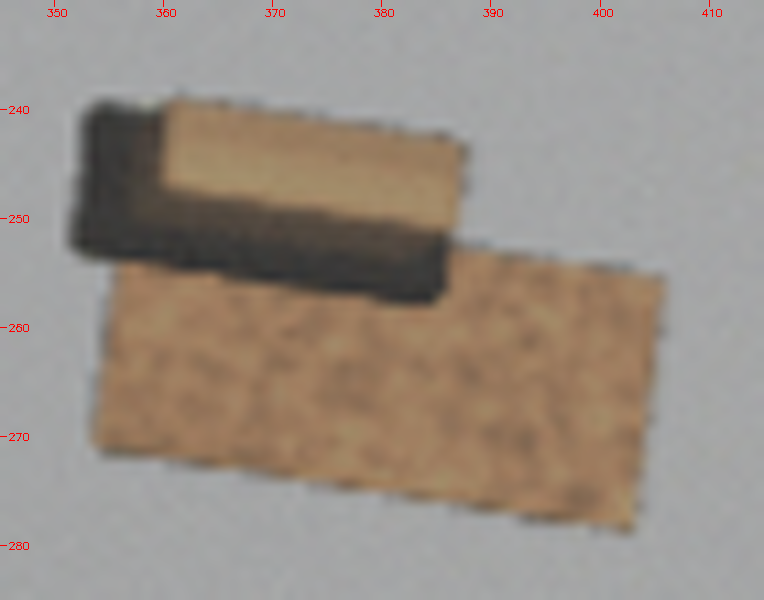

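>>> play_rows --pt "0 0 -40" --pt "0 0 -100" --pt "0 0 -140" --turn '[0, 0, 0]' --fingers '[0.6, 0.8, 1]'

```text
clock: 39.22
eef_pos: [519.8, -51.7, 226.1]
tool_rot: [-3.134, -0.023, -2.949]
force: [1.3, -1.3, -0.4]
width: 83.8
```

```bash
python3 -c "
from h import *
print(mv(480,-278,215,1.42))"
```

```text
(array([  82.2, -214.3,   14.7]), np.float64(1.914))
```

>>> play_rows --pt "8 -20 0" --pt "16 -42 2" --pt "24 -64 4" --pt "32 -86 6" --pt "40 -108 8" --turn '[0.18, 0.36, 0.54, 0.72, 0.9]' --fingers '[1, 1, 1, 1, 1]'

```text
clock: 39.85
eef_pos: [500.8, -166.2, 219.9]
tool_rot: [-3.118, -0.008, 2.429]
force: [0.8, 0.8, 0.4]
width: 85.7
```

```bash
python3 -c "
from h import *
print(ctrl.read_state()['tool_rot'],mv(480,-278,215,1.42))"
```

```text
[-3.11832893 -0.00793115  2.42863826] (array([-57.4, -98.1,   6.7]), np.float64(1.009))
```

>>> play_rows --pt "-11 -19 1" --pt "-22 -38 2" --pt "-33 -57 4" --pt "-44 -75 5" --pt "-52 -90 6" --turn '[0.18, 0.36, 0.54, 0.72, 0.9]' --fingers '[1, 1, 1, 1, 1]'

```text
clock: 40.48
eef_pos: [480.8, -269.2, 215.5]
tool_rot: [-3.121, 0.014, 1.522]
force: [0.3, -0.4, 0.3]
width: 85.4
```

```bash
python3 -c "
from h import *
im,d,p=snap('wrist','w22');crop(im,100,60,380,270,'w22c');im,d,p=snap('side','s22');crop(im,190,270,330,400,'s22c');im,d,p=snap('top','t22');crop(im,230,150,330,265,'t22c')
print(ctrl.read_state()['tool_rot'],mv(480,-278,215,1.42))"
```

```text
[-3.12048145  0.01351096  1.53032736] (array([-9.3, -0.4,  0.7]), np.float64(0.11))
```

View pics/w22c.png

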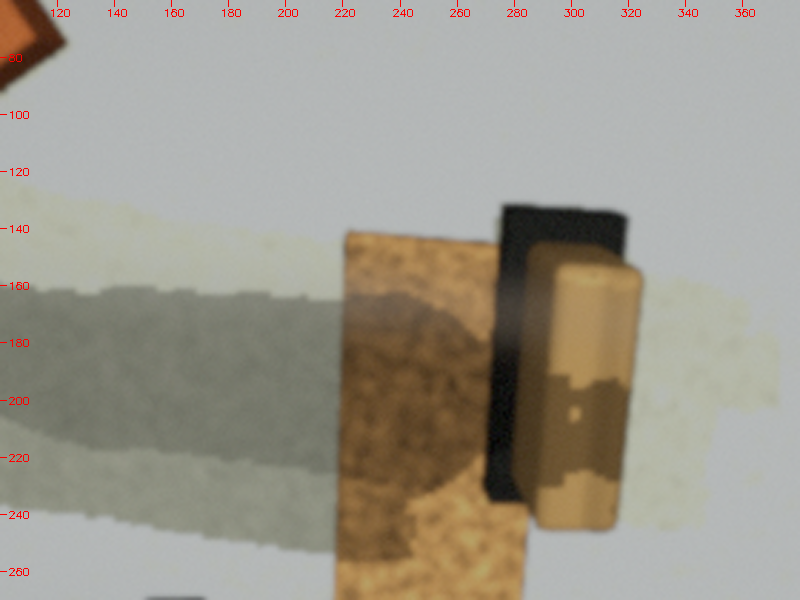

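View pics/s22c.png

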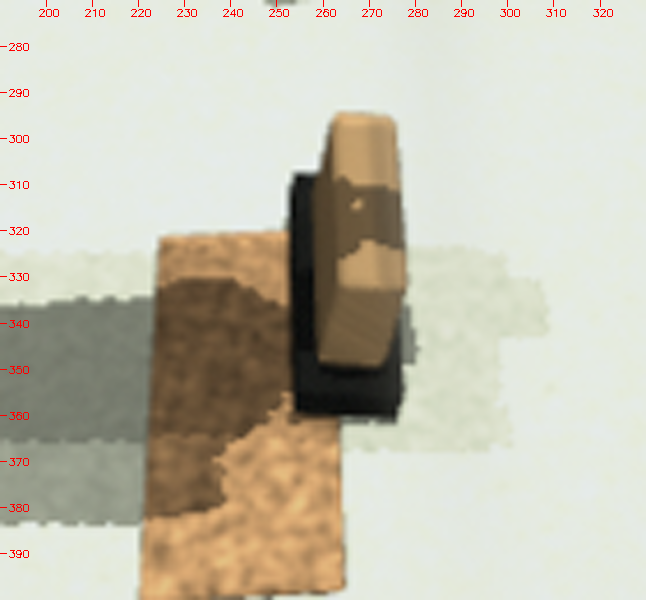

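View pics/t22c.png

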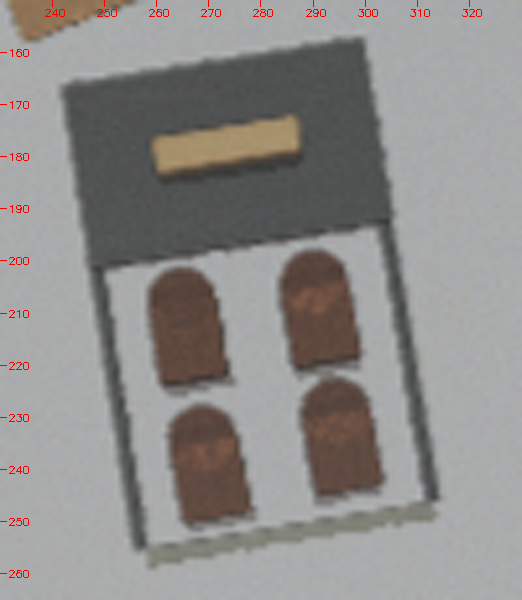

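```bash
cat > f4.py <<'E'
from h import *
im,d,p=load('w22')
s=600/210
L=[(556,268),(640,270),(615,530),(537,527),(502,205),(627,215)]
px=np.array([(100+x/s-.5,60+y/s-.5) for x,y in L])
M=np.array([(-13,40,66),(13,40,66),(13,-40,66),(-13,-40,66),(-20,50,16),(20,50,16)],float)
def W(q,M):
    x,y,yaw,t=q; Rm=(R.from_euler('z',yaw)*R.from_euler('y',t)).as_matrix()
    z0=20*np.sin(t); return M@Rm.T+np.array([x,y,z0])
f=lambda q:(np.array([proj(p,w) for w in W(q,M)])-px).ravel()
r=least_squares(f,[480,-275,-.1,.1],x_scale=[100,100,1,1]);print(r.x.round(3),r.fun.reshape(-1,2).round(1).tolist())
q=r.x
print(W(q,np.array([[0,0,66],[0,0,41.],[0,0,0]])))
print(pxd(p,d,302,200),pxd(p,d,302,160),pxd(p,d,297,230))
E
python3 f4.py
```

```text
[ 4.80579e+02 -2.74372e+02 -1.17000e-01  1.90000e-01] [[-1.2, -2.2], [1.8, -1.4], [1.1, 1.9], [-1.7, 3.0], [0.2, 0.3], [-0.2, -0.8]]
[[ 492.9806786  -275.82372423   68.59186627]
 [ 488.28302708 -275.27382562   44.04334937]
 [ 480.5788786  -274.3719919     3.78378166]]
[ 490.65962102 -274.59686526   69.12616244] [ 491.75383852 -241.92947074   70.61894852] [ 485.63193207 -299.52841119   70.86318548]
```

```bash
python3 -c "
from h import *
print(mv(488.5,-275.5,100,1.454),mv(488.5,-275.5,31,1.454))"
```

```text
(array([ -4.9,  10.4, 115.4]), np.float64(0.076)) (array([ -4. ,  11.8, 184.4]), np.float64(0.076))
```

>>> play_rows --pt "-5 10 40" --pt "-5 10.5 100" --pt "-4.5 11 150" --pt "-4 11.8 178" --pt "-4 11.8 184" --turn '[0.076, 0.076, 0.076, 0.076, 0.076]' --fingers '[1, 1, 1, 1, 1]'

```text
clock: 41.25
eef_pos: [487.8, -273.4, 29.7]
tool_rot: [-3.118, 0.012, 1.459]
force: [-1.4, -0.2, 0.1]
width: 85.7
```

```bash
python3 -c "
from h import *
im,d,p=snap('side','s23');crop(im,190,270,330,400,'s23c')
print(ctrl.read_state()['tool_rot'],mv(488.5,-275.5,31,1.454))"
```

```text
[-3.11985409  0.01311197  1.45758825] (array([-1.5,  0.3, -0.7]), np.float64(0.004))
```

View pics/s23c.png

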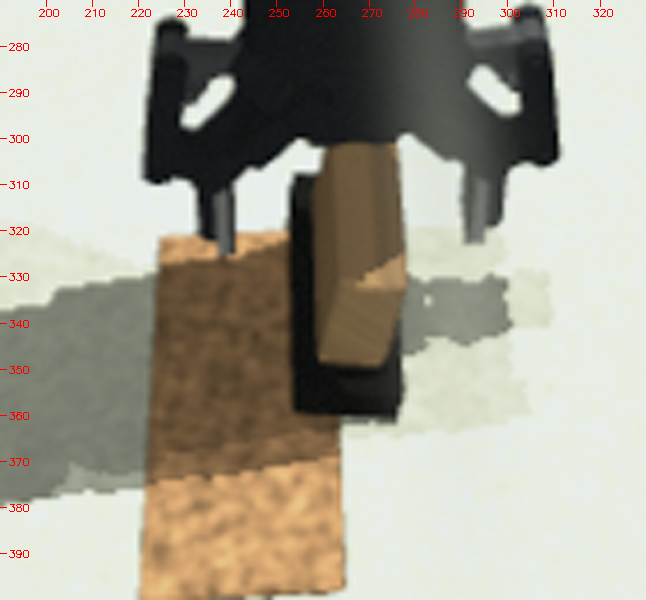

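Fingers straddle the leaning scraper. Close.

>>> play_rows --pt "0 0 0" --pt "0 0 0" --pt "0 0 0" --pt "0 0 0" --pt "0 0 0" --turn '[0, 0, 0, 0, 0]' --fingers '[0.5, 0.3, 0, 0, 0]'

```text
clock: 41.92
eef_pos: [489.1, -274.3, 31.2]
tool_rot: [-3.122, 0.014, 1.458]
force: [0.2, -0.6, 6.5]
width: 25.2
```

>>> play_rows --pt "0 0 -10" --pt "0 0 -40" --pt "0 0 -50" --pt "0 0 -50" --turn '[0, 0, 0, 0]' --fingers '[0, 0, 0, 0]'

```text
clock: 42.42
eef_pos: [490.4, -274.0, 81.7]
tool_rot: [-3.123, 0.014, 1.457]
force: [0.1, -0.4, -2.4]
width: 25.2
```

```bash
python3 -c "
from h import *
im,d,p=snap('side','s24');crop(im,170,230,330,400,'s24c');snap('wrist','w24')
print(ctrl.read_state()['tool_rot'],mv(441.5,-309.3,80,1.44))"
```

```text
[-3.1202944   0.01344651  1.45754053] (array([-40.9, -43.6,   2. ]), np.float64(0.018))
```

View pics/s24c.png

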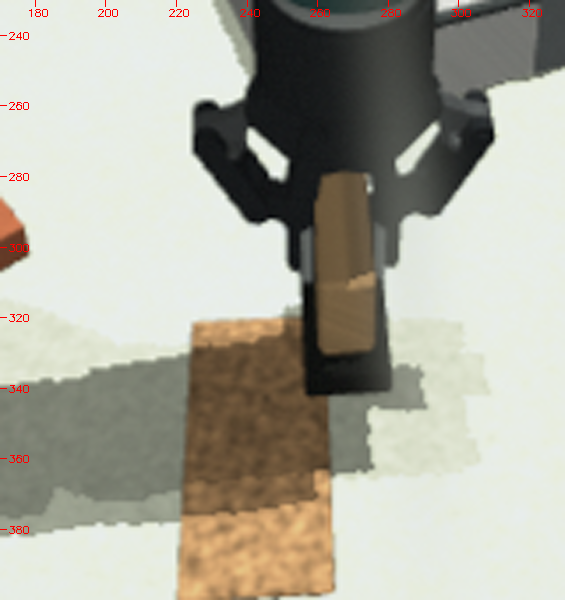

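View pics/w24.png

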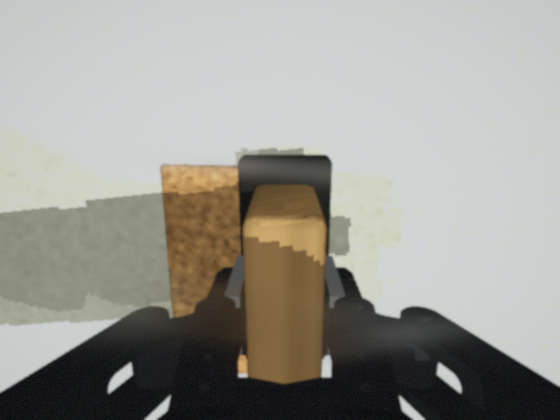

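>>> play_rows --pt "-20 -22 0" --pt "-41 -43.6 2" --pt "-41 -43.6 2" --pt "-41 -43.6 25" --pt "-41 -43.6 40" --turn '[0.01, 0.018, 0.018, 0.018, 0.018]' --fingers '[0, 0, 0, 0, 0]'

```text
clock: 43.15
eef_pos: [440.6, -308.9, 40.6]
tool_rot: [-3.119, 0.013, 1.44]
force: [-0.2, 0.5, -3.4]
width: 25.4
```

```bash
python3 -c "
from h import *
im,d,p=snap('side','s25');crop(im,170,230,330,400,'s25c')
print(ctrl.read_state()['force'],mv(441.5,-309.3,33,1.44))"
```

```text
[ 0.1296263  -0.0889487  -4.43976833] (array([-0.6,  2.1,  6. ]), np.float64(0.0))
```

View pics/s25c.png

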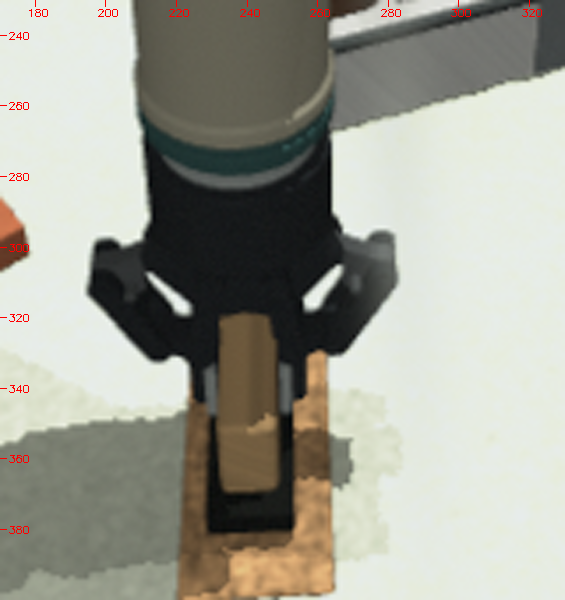

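>>> play_rows --pt "0 1 3" --pt "0 1 5" --pt "0 1 6.5" --pt "0 1 7.5" --pt "0 1 7.5" --turn '[0, 0, 0, 0, 0]' --fingers '[0, 0, 0, 0, 0]'

```text
clock: 43.82
eef_pos: [440.7, -308.8, 31.8]
tool_rot: [-3.118, 0.012, 1.44]
force: [0.4, -0.2, -3.0]
width: 25.3
```

>>> play_rows --pt "0 0 1" --pt "0 0 2" --pt "0 0 3" --pt "0 0 3" --pt "0 0 3" --turn '[0, 0, 0, 0, 0]' --fingers '[0, 0, 0, 0, 0]'

```text
clock: 44.45
eef_pos: [440.6, -308.7, 31.6]
tool_rot: [-3.118, 0.013, 1.44]
force: [-5.3, 4.8, 23.8]
width: 25.5
```

Firm contact with the mat; release and retreat.

>>> play_rows --pt "0 0 0" --pt "0 0 0" --pt "0 0 0" --pt "0 0 0" --pt "0 0 0" --turn '[0, 0, 0, 0, 0]' --fingers '[0, 0.3, 0.6, 1, 1]'

```text
clock: 45.08
eef_pos: [440.7, -308.7, 31.5]
tool_rot: [-3.118, 0.013, 1.441]
force: [0.2, 1.1, -0.1]
width: 78.3
```

>>> play_rows --pt "0 0 -40" --pt "0 0 -100" --pt "0 0 -160" --pt "0 0 -180" --pt "0 0 -180" --turn '[0, 0, 0, 0, 0]' --fingers '[1, 1, 1, 1, 1]'

```text
clock: 45.7
eef_pos: [446.1, -307.5, 213.1]
tool_rot: [-3.122, 0.015, 1.44]
force: [0.7, 0.2, -0.5]
width: 85.2
```

>>> play_rows --pt "-20 -10 0" --pt "-60 -40 0" --pt "-100 -70 0" --pt "-110 -80 0" --pt "-110 -80 0" --turn '[0, 0, 0, 0, 0]' --fingers '[1, 1, 1, 1, 1]'

```text
clock: 46.32
eef_pos: [351.3, -406.0, 215.1]
tool_rot: [-3.12, 0.013, 1.438]
force: [0.5, 0.2, 0.3]
width: 85.3
```

```bash
python3 -c "
from h import *
im,d,p=snap('side','s26');im,d,p=snap('top','t26');crop(im,130,150,430,300,'t26c');crop(im,345,190,425,290,'t26d');crop(im,230,150,330,265,'t26e')
print(ctrl.read_state())"
```

```text
{'clock': 46.425, 'qpos': array([ 1.02051773,  0.50735426, -0.34666191,  1.83826898,  0.25205589,
        0.84675498,  0.4153396 ]), 'qd': array([-0.01445019, -0.00657178, -0.00816542, -0.00615329,  0.00231697,
        0.0027556 ,  0.00237573]), 'tau': array([ 1.12618301e+00, -4.60849786e+01, -2.43803144e+00, -1.65492028e+01,
        1.62277054e-01,  9.73781012e-02,  1.27496813e-03]), 'eef_pos': array([ 353.63752476, -404.6263924 ,  215.72276459]), 'tool_rot': array([-3.12183116,  0.01341513,  1.44217685]), 'force': array([-0.87161548,  0.44278813,  0.73710432]), 'torque': array([ 0.00657153, -0.00939709, -0.00195467]), 'width': 85.50462199217351}
```

View pics/s26.png

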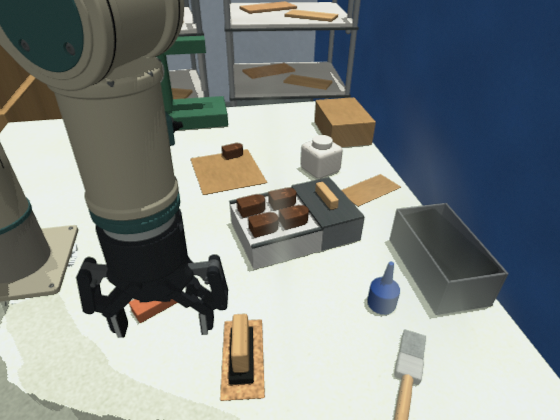

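View pics/t26c.png

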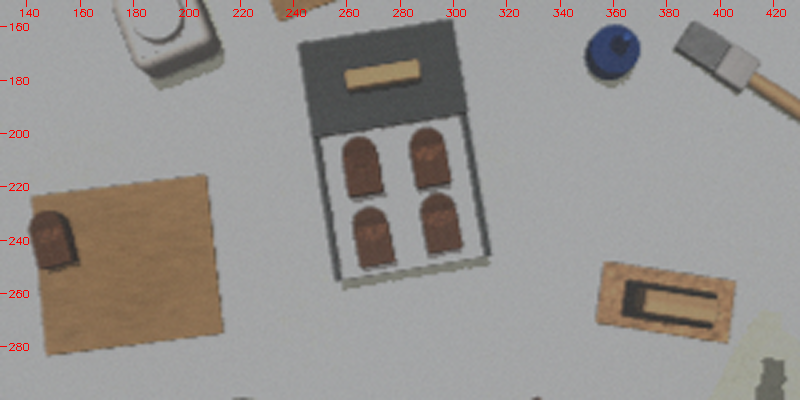

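View pics/t26e.png

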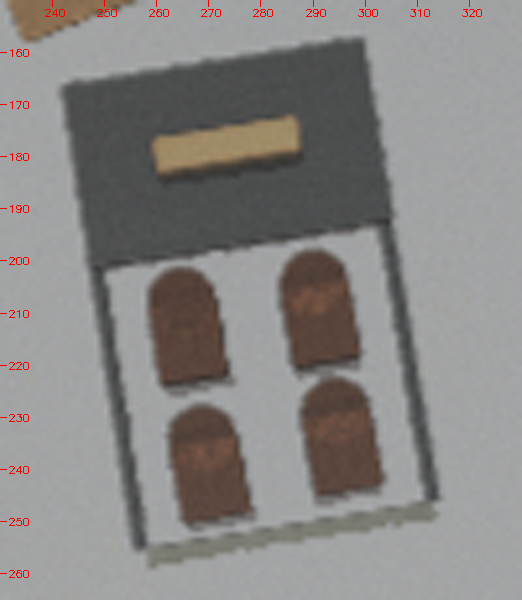

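```bash
python3 -c "
from h import *
im,d,p=load('t26');s=600/115
L=[(230+x/s-.5,150+y/s-.5) for x,y in [(62,87),(363,38),(390,220),(90,267)]]
q,r=fit(p,rect(104,170,72),L,[670,10,.18]);print(q,r.round(1).tolist())
c,sn=np.cos(.187),np.sin(.187);a,b=q[0]-552.6,q[1]+11.6;print(c*a+sn*b,-sn*a+c*b)
for u,v in [(250,175),(298,165),(255,195),(302,188)]:print(pxd(p,d,u,v).round(1))"
```

```text
[6.77660722e+02 1.17976268e+01 1.80691143e-01] [[-0.4, -0.4], [0.0, -0.1], [0.7, 0.1], [-0.4, 0.4]]
127.23036238385603 -0.26057176286335704
[687.1  78.   71.6]
[719.  -59.6  74.3]
[629.3  61.9  71.9]
[652.8 -72.6  70.8]
```

View pics/t26d.png

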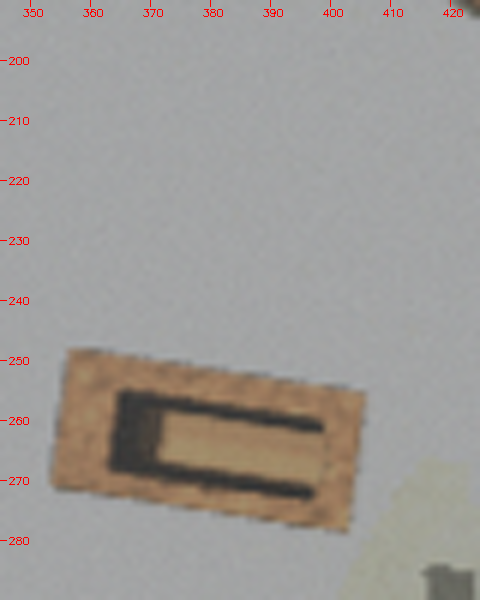

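Everything checks out: cover at 127.2/−0.3 mm (126.5/0 wanted), level, scraper centred and upright, four heels on the plate. Handing in.

```bash
python3 -c "
from cell import ctrl
print(ctrl.finish_job())"
```

```text
the job is handed in; nothing more can be done
None
```

The job is done and handed in at about 46 s on the robot's clock, out of the 192 s allowed. `finish_job` reports no verdict, so this rests on my own checks.

- **Offcuts:** I wiped all five into the trough with two scraper strokes. The top view before the cover went on showed all five in the trough and a clear plate.
- **Cover:** I laid it over the trough and pressed it down with about 28 N. My last measurement put it within 1 mm of the rim's centre and under 0.01 rad from square. Its surface read 71–74 mm at the four corners against the 72 mm expected, so it is level within the depth noise.
- **Heels:** Four stand flat on the plate in a 2 x 2 grid, about ±36 mm from its centre. The fifth is still on the cardboard mat.
- **Scraper:** I stood it back on its mat after wiping, but it was knocked aside and leaned on the mat's edge while I was placing heels. I picked it up again and set it back, and the last pictures show it upright at the middle of the mat.
- **Bystanders:** The glue container, bottle and brush look unmoved in the last pictures. I did not measure their positions.

The top and wrist cameras disagreed by 2–5 mm throughout, so I worked with averages. By the end the tool had drifted up to 0.025 rad out of vertical, with no visible effect on the placings.

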